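# Swap the dose canisters, shift the carrier to the brew station and lock it

### The arm

A 6-joint arm with a two-finger parallel gripper is mounted at the origin on the work surface. World frame = base frame: x ahead of the robot, y to its left, z up, the work surface at z = 0. Lengths are in m, angles in rad, forces in N, time in s.
With the tool pointing down it reaches from about 0.425 to 0.95 m from the base axis. Payload 14.7 kg.
Tool frame: the origin (TCP) lies midway between the tips of the shut fingers; the grasp point (between the pads) lies 19 mm behind it; z points along the fingers, y is the line along which they close (so a half turn about z gives the same grasp; the last joint's range is limited). The gripper opens to 85 mm and grips with 20 to 120 N. Pads are 22 mm wide; open, the fingers measure 114 mm over their backs; the gripper's body (76 mm by 85 mm) begins 54 mm behind the grasp point. The pads swing forward as they close: fully open they stand 13 mm farther back than shut.
Start: joints at [1.183, 0.48, 1.596, -0, 1.065, -0.047], TCP at [0.217, 0.613, 0.231] pointing down, gripper open.
Joint ranges: [-2.75, 2.75], [-0.82, 2.05], [0.23, 2.67], [-1.56, 4.7], [0.09, 2.69], [-2.92, 2.92]. Speed limits (rad/s): [1.89, 1.89, 2.39, 3.01, 3.01, 3.01].

### API

Orientations are given as a unit quaternion [w, x, y, z].
In Python, from plant import sensors, cams, ticket gives the robot as it stands.
- The arm moves only by the tool play_rows, never from a script. Its arguments are lists of equal length, an entry for each row: "delta_pos": the shift along the world's x, y, z normalised to -1 to 1, where 1 is 150 mm, a list of three; "rotation": the turn, a rotation vector about the world's x, y, z normalised to -1 to 1, where 1 is 45 degrees, a list of three; "grip": the opening, from 0 (shut) to 1 (fully open). A call has exactly 8 rows; each row is the pose to reach, as a shift and turn from the pose commanded when the call began; what a row does not reach only later rows make up. A row lasts 1/10 s, in which the tool goes at most 50 mm and 8.59 degrees, less where a joint would pass 70% of its speed; a pose out of reach is approached as far as the arm can. A call with a number of a shift or a turn outside -1 to 1 is refused whole. A call with a gripper value outside its range is refused whole. The fingers move at their own pace and stop on an object; "squeeze" is the grip in N (left out, the last holds). Time passes only in rows, so rows that repeat a pose let the fingers close, or fill a call up. It gives the time, the measured TCP pose, the force, the opening and the grip force at its end, in the units of the state.
- sensors.observe(): the state, without advancing time (a new reading comes with each control period).
- cams.read_camera(name): name is "scene" or "top" or "wrist"; returns a dict with "image" (480x640x3 uint8, red, green, blue), "range_z" (480x640 float32, m along the optical axis (not along the pixel's ray), 0 where there is no reading), "fov_y" (degrees; the focal length in pixels is half the picture's height over the tangent of half this angle, whatever the lens; pixels are square), "cx", "cy" (the principal point, pixels), "world_from_camera" (4x4, takes a point from camera to world coordinates); the wrist camera has in their place "T_tool_cam" (4x4, takes a point from camera to tool coordinates, whose origin is the TCP and whose axes are the flange's). Camera axes: x right, y down, z forward; pixel columns grow to the right and rows downward; lengths in m; the calibration is good to about 2 mm. The wrist camera is an equidistant fisheye: a pixel r from the principal point sees the ray r / f radians off the axis. A picture is of the moment at which its call begins: read the wrist's pose just before it.
- ticket.sign_off(): hands the job in; it is judged then, once.
The state is a dict: "clock": time; "qpos": joint angles; "qvel": joint speeds; "effort": joint torques, N m; "ee_pos": TCP position; "tool_rot": TCP orientation; "ft_force": force on the tool from outside, world axes, zero at the start; "torque": the same for the moment, N m; "finger_gap": opening from 0.0 (shut) to 1.0 (fully open); "gripper_force": force on a finger pad.
Only numpy, scipy, OpenCV 4.12 (cv2) and the standard library are available. Lean on these libraries where they do the work, as an engineer would, in place of code of your own. Each camera call takes 0.05 s, during which the arm holds its last target. There are 200 camera calls.

### The job

Clear every empty pink canister out of the wooden carrier into the return tub and set every full green-lidded canister upright in a pocket of its own, all while the carrier is still at its loading end. Then slide the carrier along its rail until it snaps into the station detent, and lock it there by pushing the orange lock bar's rod from the robot's side through the blue bracket and the brass lug, until the handle is up against the bracket. Leave the tamper, the water bottle and the wooden cup where they are.

Things in the scene. Friction and masses are not known exactly. Their poses are not given: they have to be found in the camera images.
- rail: fixed aluminium rail base, 70 mm wide (its x), 560 mm long (its y), 10 mm high; origin under its centre. The carrier slides along its +y. A blue upright bracket plate (8 mm thick, 44 mm wide, 66 mm high) stands at its front (-x) edge near the +y end; the detent housing stands behind it, to 92 mm from the centre line, 42 mm high
- carrier (a joint): travel in m of the wooden carrier along the rail's +y: 0 = loading end (start); 0.180 = station detent, where a sprung ball snaps between two teeth (about 10 N to enter, centres the last 2 mm); 0.215 = end stop beyond it. Slides with 2 N of friction. A tray 63 mm wide, 334 mm long with its end ledges, 4 square pockets in a row
- pocket0 (a point): centre of the floor of carrier pocket 0 (20 mm above the counter; axes as the rail's; pocket0 is nearest the push grip at the -y end, pitch 57 mm). Each pocket is 51 mm square inside; outer walls 6 mm thick, rim 24 mm above this floor (44 mm above the counter), dividers 20 mm
- pocket1 (a point): centre of the floor of carrier pocket 1 (20 mm above the counter; axes as the rail's; pocket0 is nearest the push grip at the -y end, pitch 57 mm). Each pocket is 51 mm square inside; outer walls 6 mm thick, rim 24 mm above this floor (44 mm above the counter), dividers 20 mm
- pocket2 (a point): centre of the floor of carrier pocket 2 (20 mm above the counter; axes as the rail's; pocket0 is nearest the push grip at the -y end, pitch 57 mm). Each pocket is 51 mm square inside; outer walls 6 mm thick, rim 24 mm above this floor (44 mm above the counter), dividers 20 mm
- pocket3 (a point): centre of the floor of carrier pocket 3 (20 mm above the counter; axes as the rail's; pocket0 is nearest the push grip at the -y end, pitch 57 mm). Each pocket is 51 mm square inside; outer walls 6 mm thick, rim 24 mm above this floor (44 mm above the counter), dividers 20 mm
- push_grip (a point): top centre of the dark wooden grip post on the carrier's -y end ledge: 24 x 24 mm, 60 mm tall, its top 86 mm above the counter; may be gripped from above or pushed
- lug_eye (a point): centre of the eyelet (15 mm round hole along the rail's x, 50 mm above the counter) in the brass lug plate (8 mm thick, 40 mm wide, top 66 mm above the counter) on the carrier's +y end ledge
- bracket_eye (a point): centre of the eyelet (15 mm round hole along the rail's x, 50 mm above the counter) in the fixed blue bracket; its front face is 4 mm nearer to -x. With the carrier in the station detent the lug eye lies straight behind it, 40 mm further along the rail's +x
- lock_bar: lock bar lying on the counter: orange block handle 70 mm long, 26 x 26 mm, with a steel rod of 10 mm diameter standing 80 mm out of its +x end, tapered over the last 6 mm. Origin in the middle of the handle, on the rod's axis; x points along the rod, whose tip is 115 mm from the origin
- tub: clear-white plastic return tub fixed on the counter, 160 x 140 mm (x, y) and 60 mm high outside, walls and floor 4 mm; origin under its centre
- full0: full dose canister, steel with a white band and green lid, 70 mm tall, 46 mm diameter upright cylinder with a heavy dark steel foot (20 mm), so it hardly tips; origin at the centre of its underside, z along its axis. Stands on the counter at the start. May be absent
- full1: full dose canister, steel with a white band and green lid, 70 mm tall, 46 mm diameter upright cylinder with a heavy dark steel foot (20 mm), so it hardly tips; origin at the centre of its underside, z along its axis. Stands on the counter at the start. May be absent
- full2: full dose canister, steel with a white band and green lid, 70 mm tall, 46 mm diameter upright cylinder with a heavy dark steel foot (20 mm), so it hardly tips; origin at the centre of its underside, z along its axis. Stands on the counter at the start. May be absent
- full3: full dose canister, steel with a white band and green lid, 70 mm tall, 46 mm diameter upright cylinder with a heavy dark steel foot (20 mm), so it hardly tips; origin at the centre of its underside, z along its axis. Stands on the counter at the start. May be absent
- empty0: empty dose canister, dusty pink with a black open-looking top, 70 mm tall, 46 mm diameter upright cylinder with a heavy dark steel foot (20 mm), so it hardly tips; origin at the centre of its underside, z along its axis. Stands in carrier pocket 0 at the start. May be absent
- empty1: empty dose canister, dusty pink with a black open-looking top, 70 mm tall, 46 mm diameter upright cylinder with a heavy dark steel foot (20 mm), so it hardly tips; origin at the centre of its underside, z along its axis. Stands in carrier pocket 1 at the start. May be absent
- empty2: empty dose canister, dusty pink with a black open-looking top, 70 mm tall, 46 mm diameter upright cylinder with a heavy dark steel foot (20 mm), so it hardly tips; origin at the centre of its underside, z along its axis. Stands in carrier pocket 2 at the start. May be absent
- tamper: bystander: dark steel coffee tamper, 58 mm diameter, 90 mm tall, standing among the full canisters; origin under its centre
- water: bystander: water bottle, 64 mm diameter, 200 mm tall; origin under its centre
- masu: bystander: square wooden cup, 85 x 85 x 55 mm; origin under its centre

How it is judged:
By the outcome, as a careful person would: the job done as asked, in the order asked, and still so for the second after the job is handed in, with the robot touching nothing.
Of full0, full1, full2, full3 only 3 to 4 are there at a start; the rules pass over those that are not, and their reading is None.
Of empty0, empty1, empty2 only 1 to 2 are there at a start; the rules pass over those that are not, and their reading is None.
At some moment in a run one of full0, full1, full2, full3, lock_bar may be knocked a few centimetres aside while the robot is not near it.
Once in a run the grip may slacken for a moment while it holds something.
It also fails if it takes over 208 s, if anything falls off the work surface, if the arm or the gripper's body presses on something with over 40 N, if the wrist force passes 120 N, or if a joint passes its speed limit or range.

## Working session

There is one attempt and no reset: what is moved stays moved. The work goes in short steps, Python scripts to look and compute and a tool call to move; the robot and the scene stay as the last step left them, time stands still between calls to the robot, and variables do not carry over. Pictures are saved under pics/ and viewed, at most 14 in all, crops included, and the job is handed in when it is done.

Besides the shell and the picture viewer there is one more tool, called after "Emit:" as a command line: name --argument value ..., lists and objects as JSON in quotes. play_rows: Moves the arm, as the interface text tells. Its arguments: {"type":"object","properties":{"delta_pos":{"type":"array"},"rotation":{"type":"array"},"grip":{"type":"array"},"squeeze":{"type":"number"}},"required":["delta_pos","rotation","grip"]}

```bash
ls; mkdir -p pics; cat > h.py <<'E'
import numpy as np, cv2
from plant import sensors, cams, ticket
def cam(n):
    c=cams.read_camera(n); c['f']=240/np.tan(np.radians(c['fov_y'])/2); return c
def save(c,p): cv2.imwrite('pics/'+p,c['image'][:,:,::-1])
def ray(c,u,v):
    T=np.array(c['world_from_camera']); d=np.array([(u-c['cx'])/c['f'],(v-c['cy'])/c['f'],1.]); return T[:3,3],T[:3,:3]@d
def onplane(c,u,v,z):
    o,d=ray(c,u,v); return o+d*(z-o[2])/d[2]
def pts(c):
    T=np.array(c['world_from_camera']); v,u=np.mgrid[:480,:640]; z=c['range_z']
    P=np.stack([(u-c['cx'])/c['f']*z,(v-c['cy'])/c['f']*z,z],-1); return P@T[:3,:3].T+T[:3,3]
E
python3 - <<'E'
from h import *
print(sensors.observe())
for n in('top','scene'):
    c=cam(n); save(c,n+'0.png'); print(n,c['fov_y'],np.round(c['world_from_camera'],3).tolist(),(c['range_z']>0).mean())
    np.savez(n+'0.npz',**c)
E
```

```text
pics
{'clock': 0.0, 'qpos': array([ 1.18339424e+00,  4.80840486e-01,  1.59686655e+00,  2.58008806e-06,
        1.06507645e+00, -4.66108374e-02]), 'qvel': array([ 0.00220598, -0.0007415 , -0.0010703 ,  0.0031451 ,  0.0011283 ,
        0.00039142]), 'effort': array([ 8.63577061e-04, -9.50640821e+01, -4.30204475e+01,  2.45119618e-04,
        1.18689137e-02, -6.41722536e-06]), 'ee_pos': array([0.2170857 , 0.61225177, 0.2306695 ]), 'tool_rot': array([-1.29298512e-04,  1.69572842e-01,  9.85517477e-01, -5.81205658e-04]), 'ft_force': array([-0.22624204, -0.19765521,  0.34970965]), 'torque': array([-0.04289511, -0.04865655,  0.00951774]), 'gripper_force': 0.0, 'finger_gap': 1.0001674444854334}
top 55.860909434148866 [[0.012, -0.99, 0.139, 0.358], [-1.0, -0.008, 0.028, -0.019], [-0.026, -0.14, -0.99, 1.215], [0.0, 0.0, 0.0, 1.0]] 0.99603515625
scene 48.132827597543994 [[-0.266, 0.818, -0.511, 1.217], [0.964, 0.224, -0.144, 0.191], [-0.003, -0.53, -0.848, 1.222], [0.0, 0.0, 0.0, 1.0]] 0.9959016927083333
```

View pics/top0.png

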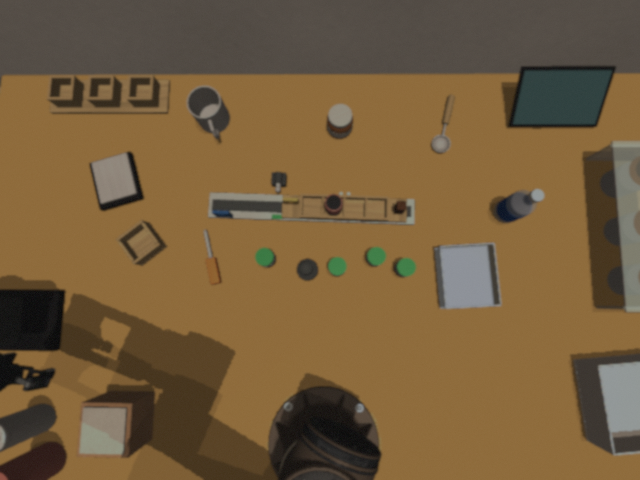

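View pics/scene0.png

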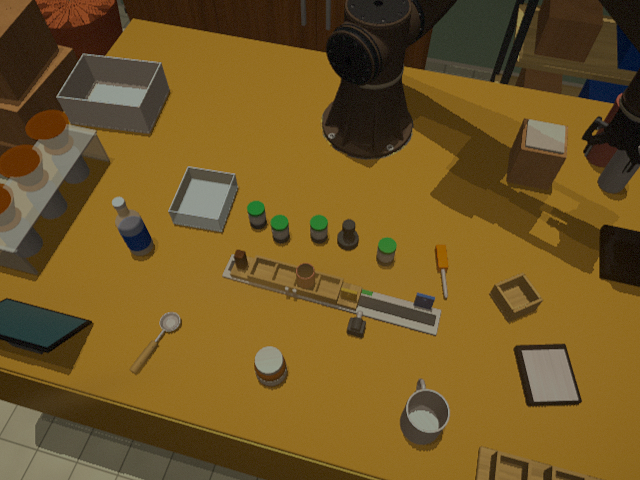

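Top view: four green lids at (265,257), (337,266), (376,256) and (405,267), the tamper at (307,269), one pink empty in the carrier at (333,205), the lock bar at (210,258) with its rod toward +x, and the tub at (468,276). The scene view agrees, with the empty at (305,273).

```bash
cat > m.py <<'E'
from h import *
import sys
from scipy import ndimage as nd
def L(n):
    d=dict(np.load(n+'0.npz')); return d
def tri(rs):
    A=np.zeros((3,3));b=np.zeros(3)
    for o,d in rs:
        d=d/np.linalg.norm(d);M=np.eye(3)-np.outer(d,d);A+=M;b+=M@o
    return np.linalg.solve(A,b)
def blobs(c,lo,hi,P,amin,box=(.2,.75,-.6,.6,-.02,.2)):
    h=cv2.cvtColor(c['image'],cv2.COLOR_RGB2HSV); m=cv2.inRange(h,lo,hi)>0
    m&=(P[...,0]>box[0])&(P[...,0]<box[1])&(P[...,1]>box[2])&(P[...,1]<box[3])&(P[...,2]>box[4])&(P[...,2]<box[5])
    l,n=nd.label(m); return [(l==i) for i in range(1,n+1) if (l==i).sum()>=amin]
if __name__=='__main__':
    C={n:L(n) for n in('top','scene')}; PP={n:pts(C[n]) for n in C}
    for name,lo,hi,a in (('green',(45,90,40),(85,255,255),40),('orange',(8,200,120),(16,255,255),30),('blue',(105,120,30),(125,255,255),15)):
        for n in C:
            for m in blobs(C[n],lo,hi,PP[n],a):
                v,u=np.nonzero(m); p=PP[n][m]; print(name,n,m.sum(),(round(u.mean(),1),round(v.mean(),1)),np.round(np.median(p,0),4),'zmax',np.round(np.percentile(p[:,2],95),4), 'mid',np.round((p.max(0)+p.min(0))/2,4))
    # height clusters along carrier
    for n in C:
        P=PP[n].reshape(-1,3)
        for lo,hi,nm in ((.038,.05,'rim'),(.004,.016,'rail')):
            s=P[(P[:,2]>lo)&(P[:,2]<hi)&(P[:,0]>.42)&(P[:,0]<.62)&(P[:,1]>-.3)&(P[:,1]<.35)]
            r=cv2.minAreaRect((s[:,:2]*1000).astype(np.float32)); print(n,nm,len(s),r,np.median(s[:,2]))
        s=P[(P[:,2]>.05)&(P[:,2]<.066)&(P[:,0]>.2)&(P[:,0]<.5)&(P[:,1]<-.2)&(P[:,1]>-.6)]
        print(n,'tub',len(s),cv2.minAreaRect((s[:,:2]*1000).astype(np.float32)),np.median(s[:,2]))
        s=P[(P[:,2]>.06)&(P[:,2]<.13)&(P[:,0]>.42)&(P[:,0]<.6)&(P[:,1]>-.3)&(P[:,1]<.35)]
        l,k=nd.label(nd.binary_dilation((PP[n][...,2]>.06)&(PP[n][...,2]<.13)&(PP[n][...,0]>.42)&(PP[n][...,0]<.6)&(PP[n][...,1]>-.3)&(PP[n][...,1]<.35)))
        for i in range(1,k+1):
            q=PP[n][(l==i)&(PP[n][...,2]>.06)]; print(n,'tall',len(q),np.round(np.median(q,0),4),np.round(q.max(0),3),np.round(q.min(0),3))
E
python3 m.py; python3 - <<'E'
from h import *
a=cv2.imread('pics/top0.png')[180:320,180:520]; b=cv2.resize(a,None,fx=2.3,fy=2.3,interpolation=cv2.INTER_CUBIC)
cv2.imwrite('pics/crop.png',b)
E
```

```text
green top 260 (np.float64(375.7), np.float64(255.8)) [ 0.4711 -0.1297  0.0708] zmax 0.074 mid [ 0.4718 -0.1296  0.0646]
green top 253 (np.float64(264.4), np.float64(256.5)) [0.468  0.154  0.0705] zmax 0.0742 mid [0.4672 0.1549 0.0641]
green top 256 (np.float64(336.7), np.float64(266.0)) [ 0.4449 -0.0312  0.0709] zmax 0.074 mid [ 0.4441 -0.03    0.0614]
green top 263 (np.float64(405.5), np.float64(266.7)) [ 0.4441 -0.203   0.0709] zmax 0.0746 mid [ 0.4452 -0.2036  0.065 ]
green scene 219 (np.float64(255.5), np.float64(208.4)) [ 0.45   -0.203   0.0708] zmax 0.0746 mid [ 0.4479 -0.2048  0.0663]
green scene 223 (np.float64(279.0), np.float64(222.6)) [ 0.4778 -0.129   0.0707] zmax 0.0749 mid [ 0.4751 -0.1303  0.0677]
green scene 211 (np.float64(318.4), np.float64(222.3)) [ 0.4494 -0.0307  0.0711] zmax 0.0751 mid [ 0.4477 -0.0312  0.0684]
green scene 218 (np.float64(387.0), np.float64(245.1)) [0.4719 0.1559 0.0709] zmax 0.075 mid [0.4706 0.1554 0.0697]
blue top 166 (np.float64(504.0), np.float64(211.6)) [ 0.5864 -0.453   0.069 ] zmax 0.0925 mid [ 0.5915 -0.463   0.069 ]
blue top 51 (np.flo
[... 1906 characters left out ...]
0.503 -0.291  0.066] [ 0.427 -0.3    0.06 ]
scene tall 238 [ 0.4492 -0.205   0.0709] [ 0.471 -0.183  0.078] [ 0.421 -0.228  0.06 ]
scene tall 246 [ 0.4766 -0.1301  0.071 ] [1.217 0.191 1.222] [ 0.451 -0.154  0.061]
scene tall 251 [ 0.4494 -0.0302  0.0709] [1.217 0.191 1.222] [ 0.423 -0.055  0.06 ]
scene tall 168 [0.4487 0.0483 0.0835] [0.459 0.064 0.092] [0.425 0.03  0.061]
scene tall 267 [0.4722 0.1553 0.0706] [1.217 0.191 1.222] [0.445 0.132 0.06 ]
scene tall 56 [ 0.5968 -0.1891  0.0859] [ 0.606 -0.181  0.091] [ 0.587 -0.205  0.063]
scene tall 87 [ 0.5958 -0.0211  0.0912] [1.217 0.191 1.222] [ 0.585 -0.041  0.086]
scene tall 78 [0.5863 0.2723 0.0662] [1.217 0.295 1.222] [0.58  0.191 0.06 ]
```

View pics/crop.png

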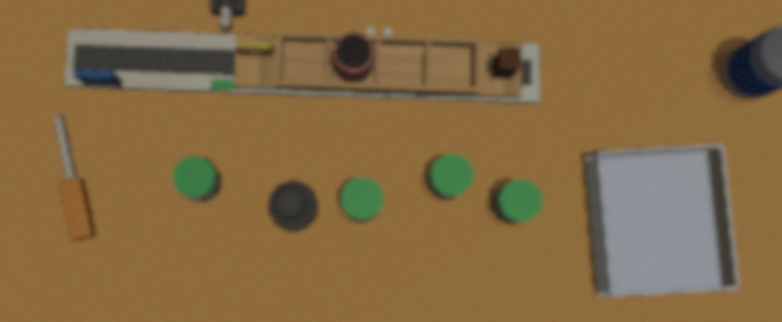

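Crop: one empty, in pocket 2 (crop px 353,55), and the other pockets are free. The tub is to the right and the lock bar at the left (crop px 75,208). I'll move above the carrier with the fingers closing along x and look with the wrist camera.

Emit:
play_rows --delta_pos '[[0.08, -0.12, 0.03], [0.16, -0.24, 0.06], [0.24, -0.36, 0.1], [0.3, -0.5, 0.12], [0.36, -0.6, 0.15], [0.4, -0.7, 0.18], [0.4, -0.8, 0.2], [0.4, -0.86, 0.2]]' --rotation '[[0, 0, -0.04], [0, 0, -0.08], [0, 0, -0.12], [0, 0, -0.16], [0, 0, -0.2], [0, 0, -0.24], [0, 0, -0.28], [0, 0, -0.313]]' --grip '[1, 1, 1, 1, 1, 1, 1, 1]'

```text
clock: 0.9
ee_pos: [0.2773, 0.4823, 0.2618]
tool_rot: [0.0, 0.291, 0.957, 0.0]
ft_force: [-0.5, 0.2, -0.6]
finger_gap: 1.0
gripper_force: 0.0
```

Emit:
play_rows --delta_pos '[[0.08, -0.12, 0.03], [0.16, -0.24, 0.06], [0.24, -0.36, 0.1], [0.3, -0.5, 0.12], [0.36, -0.6, 0.15], [0.4, -0.7, 0.18], [0.4, -0.8, 0.2], [0.4, -0.86, 0.2]]' --rotation '[[0, 0, -0.04], [0, 0, -0.08], [0, 0, -0.12], [0, 0, -0.16], [0, 0, -0.2], [0, 0, -0.24], [0, 0, -0.28], [0, 0, -0.313]]' --grip '[1, 1, 1, 1, 1, 1, 1, 1]'

```text
clock: 1.7
ee_pos: [0.337, 0.3535, 0.2916]
tool_rot: [0.0, 0.405, 0.914, 0.0]
ft_force: [-0.2, 0.7, 1.2]
finger_gap: 0.997
gripper_force: 0.0
```

Emit:
play_rows --delta_pos '[[0.08, -0.12, 0.03], [0.16, -0.24, 0.06], [0.24, -0.36, 0.1], [0.3, -0.5, 0.12], [0.36, -0.6, 0.15], [0.4, -0.7, 0.18], [0.4, -0.8, 0.2], [0.4, -0.86, 0.2]]' --rotation '[[0, 0, -0.04], [0, 0, -0.08], [0, 0, -0.12], [0, 0, -0.16], [0, 0, -0.2], [0, 0, -0.24], [0, 0, -0.28], [0, 0, -0.313]]' --grip '[1, 1, 1, 1, 1, 1, 1, 1]'

```text
clock: 2.5
ee_pos: [0.3968, 0.2246, 0.3214]
tool_rot: [-0.0, 0.514, 0.857, 0.0]
ft_force: [-0.0, 0.6, -0.0]
finger_gap: 1.001
gripper_force: 0.0
```

Emit:
play_rows --delta_pos '[[0.08, -0.12, 0.03], [0.16, -0.24, 0.06], [0.24, -0.36, 0.1], [0.3, -0.5, 0.12], [0.36, -0.6, 0.15], [0.4, -0.7, 0.18], [0.4, -0.8, 0.2], [0.4, -0.86, 0.2]]' --rotation '[[0, 0, -0.04], [0, 0, -0.08], [0, 0, -0.12], [0, 0, -0.16], [0, 0, -0.2], [0, 0, -0.24], [0, 0, -0.28], [0, 0, -0.313]]' --grip '[1, 1, 1, 1, 1, 1, 1, 1]'

```text
clock: 3.3
ee_pos: [0.4569, 0.0959, 0.3513]
tool_rot: [-0.0, 0.616, 0.788, 0.0]
ft_force: [-0.5, 0.8, -0.1]
finger_gap: 1.002
gripper_force: 0.0
```

Emit:
play_rows --delta_pos '[[0.08, -0.12, 0.03], [0.16, -0.24, 0.06], [0.24, -0.36, 0.1], [0.3, -0.5, 0.12], [0.36, -0.6, 0.15], [0.4, -0.75, 0.18], [0.4, -0.86, 0.2], [0.4, -0.86, 0.2]]' --rotation '[[0, 0, -0.04], [0, 0, -0.08], [0, 0, -0.12], [0, 0, -0.16], [0, 0, -0.2], [0, 0, -0.27], [0, 0, -0.313], [0, 0, -0.313]]' --grip '[1, 1, 1, 1, 1, 1, 1, 1]'

```text
clock: 4.1
ee_pos: [0.5174, -0.0337, 0.3814]
tool_rot: [0.0, 0.708, 0.706, -0.0]
ft_force: [0.9, -0.1, -0.3]
finger_gap: 0.998
gripper_force: 0.0
```

```bash
cat >> h.py <<'E'
from scipy.spatial.transform import Rotation as R
def wcam(name=None):
    s=sensors.observe(); c=cams.read_camera('wrist'); c['f']=240/np.tan(np.radians(c['fov_y'])/2)
    T=np.eye(4); T[:3,:3]=R.from_quat(np.r_[s['tool_rot'][1:],s['tool_rot'][0]]).as_matrix(); T[:3,3]=s['ee_pos']
    c['world_from_camera']=T@np.array(c['T_tool_cam']); c['s']=s
    if name: save(c,name)
    return c
def wdirs(c,u,v):
    x,y=(np.asarray(u)-c['cx'])/c['f'],(np.asarray(v)-c['cy'])/c['f']; r=np.hypot(x,y)+1e-9
    d=np.stack([x/r*np.sin(r),y/r*np.sin(r),np.cos(r)],-1)
    return d@c['world_from_camera'][:3,:3].T
def wplane(c,u,v,z):
    d=wdirs(c,u,v); o=c['world_from_camera'][:3,3]; return o+d*((z-o[2])/d[...,2])[...,None]
def wpts(c):
    v,u=np.mgrid[:480,:640]; d=wdirs(c,u,v); ax=c['world_from_camera'][:3,2]
    return c['world_from_camera'][:3,3]+d*(c['range_z']/(d@ax))[...,None]
def wrect(c,p,z,x0,x1,y0,y1,mm=1.0):
    # orthographic resample of the wrist picture onto the plane z: col = y descending, row = x descending
    X,Y=np.mgrid[x1:x0:-mm/1000,y1:y0:-mm/1000]; W=np.linalg.inv(c['world_from_camera'])
    q=np.stack([X,Y,X*0+z],-1)@W[:3,:3].T+W[:3,3]; r=np.hypot(q[...,0],q[...,1]); th=np.arctan2(r,q[...,2])
    im=cv2.remap(c['image'],(c['cx']+c['f']*th*q[...,0]/r).astype(np.float32),(c['cy']+c['f']*th*q[...,1]/r).astype(np.float32),1)
    cv2.imwrite('pics/'+p,im[:,:,::-1]); return im
E
python3 - <<'E'
from h import *
c=wcam('w1.png'); np.savez('w1.npz',**{k:v for k,v in c.items() if k!='s'})
print(c['s']['clock'],c['s']['ee_pos'],c['s']['tool_rot'],c['s']['ft_force'],c['f'],c['fov_y'],np.round(c['T_tool_cam'],3).tolist())
P=wpts(c); print(P[240,320],(c['range_z']>0).mean())
h=cv2.cvtColor(c['image'],cv2.COLOR_RGB2HSV); m=cv2.inRange(h,(45,90,40),(85,255,255)); n,l,st,ce=cv2.connectedComponentsWithStats(m)
for i in range(1,n):
    if st[i,4]>100: p=P[l==i]; print(st[i,4],ce[i],np.median(p,0), wplane(c,ce[i][0],ce[i][1],.07))
E
```

```text
4.1 [ 0.51736725 -0.03368715  0.38137988] [ 1.10070217e-04  7.07952090e-01  7.06260450e-01 -5.28658852e-05] [ 0.89829832 -0.08292794 -0.3139288 ] 371.64829954431775 65.70646984690485 [[-0.001, -0.956, -0.292, 0.074], [1.0, -0.001, 0.001, -0.0], [-0.001, -0.292, 0.956, -0.143], [0.0, 0.0, 0.0, 1.0]]
[ 5.12006955e-01 -1.04280976e-01  4.93367963e-06] 0.9958854166666666
1088 [282.84558824  50.06617647] [0.46911623 0.15364665 0.07096139] [0.4688759  0.15383007 0.07      ]
132 [371.45454545  75.13636364] [0.58246063 0.13205622 0.01166126] [0.57548546 0.12166991 0.07      ]
1026 [266.77777778 199.06530214] [ 0.44696848 -0.03146999  0.07097428] [ 0.4467046  -0.03169547  0.07      ]
959 [289.8738269  273.32325339] [ 0.47296727 -0.12936951  0.07099701] [ 0.47296428 -0.13002272  0.07      ]
796 [272.58542714 322.96859296] [ 0.44612899 -0.20340335  0.07083275] [ 0.44603767 -0.20400228  0.07      ]
```

View pics/w1.png

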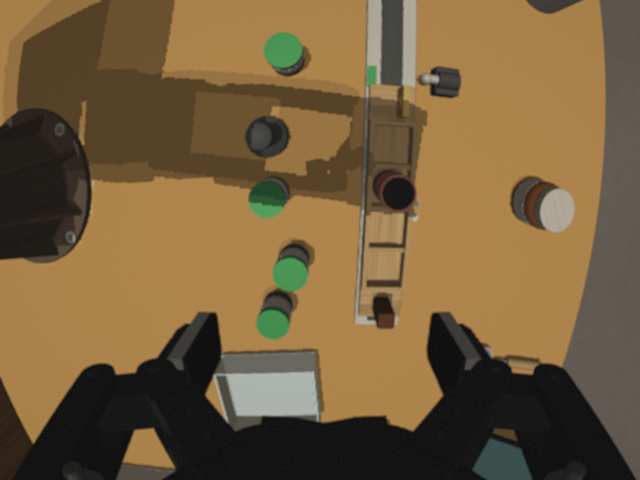

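Wrist view: lids at (283,50), (267,199), (290,273) and (273,323), matching the other cameras. The empty is at (397,192), the grip post at (384,312) and the tub at (270,385). Next I'll measure the carrier, tub and rail.

```bash
cat > m2.py <<'E'
from h import *
from scipy import ndimage as nd
c=dict(np.load('w1.npz')); P=wpts(c)
def sel(z0,z1,x0,x1,y0,y1): return (P[...,2]>z0)&(P[...,2]<z1)&(P[...,0]>x0)&(P[...,0]<x1)&(P[...,1]>y0)&(P[...,1]<y1)
def rect(m,nm):
    l,n=nd.label(m)
    for i in range(1,n+1):
        k=l==i
        if k.sum()>25:
            q=P[k]; r=cv2.minAreaRect((q[:,:2]*1000).astype(np.float32)); print(nm,k.sum(),np.round(r[0],1),np.round(r[1],1),round(r[2],2),'z',np.round(np.median(q[:,2]),4))
rect(sel(.080,.095,.5,.68,-.3,.3),'tall')
rect(sel(.062,.08,.42,.5,-.3,.3),'lids')
rect(sel(.0405,.048,.54,.66,-.26,.2),'rim')
rect(sel(.006,.014,.54,.66,-.26,.35),'rail')
rect(sel(.050,.066,.54,.66,.06,.2),'lug')
rect(sel(.055,.066,.3,.52,-.45,-.23),'tub')
rect(sel(.002,.008,.33,.5,-.45,-.25),'tubfloor')
q=P[sel(.0405,.048,.54,.66,-.26,.2)]
# outer wall lines: for y slices, extreme x
for y in np.arange(-.14,.08,.03):
    s=q[abs(q[:,1]-y)<.008]; print(round(y,3),len(s),np.round(np.sort(s[:,0])[[0,1,2,-3,-2,-1]],4))
E
python3 m2.py
```

```text
tall 1130 [605.6 -20.8] [45. 45.] 10.91 z 0.0911
tall 290 [ 600.3 -192.9] [24.3 24.7] 0.06 z 0.0865
lids 1130 [468.4 154.5] [45.9 46.6] 79.23 z 0.0709
lids 40 [455.2  46.5] [22.2  5.2] 89.74 z 0.0707
lids 1120 [446.3 -31.3] [46.4 46.9] 88.37 z 0.0709
lids 991 [ 473.  -130.5] [46.5 45. ] 88.49 z 0.071
lids 852 [ 445.8 -205.2] [47.3 46. ] 48.82 z 0.0708
rim 60 [616.4  92.2] [39.7  4.2] 88.55 z 0.0441
rim 2260 [608.9 -49.7] [235.3  72.5] 88.34 z 0.0446
rim 41 [596.5 -49. ] [ 5.6 16.6] 88.6 z 0.0417
rim 35 [ 599.7 -181.5] [22.4  3.6] 6.66 z 0.0445
rail 2492 [592.1   4.4] [485.   42.9] 88.28 z 0.011
rail 1411 [626.7 185.8] [132.1  40.8] 88.78 z 0.0112
rail 69 [606.9 226.4] [16.6 22.2] 11.9 z 0.0134
rail 108 [612.  203.3] [26.4 24.4] 17.53 z 0.0134
rail 29 [613.3 140.4] [ 7.  14.8] 11.05 z 0.0134
rail 26 [615.4 126.5] [10.5  9. ] 21.22 z 0.0133
rail 29 [ 631.3 -232.7] [12.5  5.8] 86.74 z 0.0108
lug 33 [615.4 102.7] [17.7  2.1] 89.83 z 0.0621
lug 34 [615.   80.2] [ 6.9 19.6] 18.76 z 0.0577
tub 672 [ 425.4 -352.8] [161.6 116. ] 5.01 z 0.0599
tubfloor 189 [ 421.6 -297.6] [156.    4.2] 3.69 z 0.0046
tubfloor 3272 [ 424.5 -388.2] [148.3  95.4] 3.48 z 0.0048
-0.14 87 [0.5708 0.5714 0.5715 0.6328 0.6329 0.6333]
-0.11 231 [0.5719 0.572  0.5721 0.6334 0.6336 0.6337]
-0.08 126 [0.5723 0.5724 0.5725 0.6357 0.6358 0.6361]
-0.05 211 [0.573  0.5731 0.5732 0.6436 0.6438 0.6442]
-0.02 77 [0.5737 0.574  0.574  0.6365 0.6367 0.6368]
0.01 267 [0.5749 0.5749 0.575  0.6383 0.6384 0.6385]
0.04 121 [0.5755 0.5755 0.5756 0.6391 0.6391 0.6394]
0.07 205 [0.5768 0.5768 0.5768 0.6382 0.6387 0.6388]
```

Rail yaw is about -1.6°. Pocket centres: p0 (.602,-.135), p1 (.603,-.078), p2 (.605,-.021), p3 (.607,.036). Next I'll pick the empty from p2.

Emit:
play_rows --delta_pos '[[0.1, 0.01, -0.12], [0.2, 0.02, -0.25], [0.3, 0.04, -0.4], [0.4, 0.06, -0.55], [0.5, 0.08, -0.7], [0.56, 0.083, -0.85], [0.584, 0.083, -0.95], [0.584, 0.083, -1]]' --rotation '[[0, 0, -0.03], [0, 0, -0.032], [0, 0, -0.032], [0, 0, -0.032], [0, 0, -0.032], [0, 0, -0.032], [0, 0, -0.032], [0, 0, -0.032]]' --grip '[1, 1, 1, 1, 1, 1, 1, 1]'

```text
clock: 4.95
ee_pos: [0.6042, -0.0191, 0.2297]
tool_rot: [-0.001, 0.715, 0.699, -0.001]
ft_force: [-1.1, -0.6, 0.8]
finger_gap: 0.999
gripper_force: 0.0
```

Emit:
play_rows --delta_pos '[[0, 0, -0.12], [0, 0, -0.25], [0, 0, -0.4], [0, 0, -0.5], [0, 0, -0.58], [0, 0, -0.62], [0, 0, -0.62], [0, 0, -0.62]]' --rotation '[[0, 0, 0], [0, 0, 0], [0, 0, 0], [0, 0, 0], [0, 0, 0], [0, 0, 0], [0, 0, 0], [0, 0, 0]]' --grip '[1, 1, 1, 1, 1, 1, 1, 1]'

```text
clock: 5.75
ee_pos: [0.6052, -0.0199, 0.139]
tool_rot: [0.0, 0.716, 0.698, 0.0]
ft_force: [0.5, 0.8, 1.0]
finger_gap: 1.0
gripper_force: 0.0
```

```bash
python3 - <<'E'
from h import *
c=wcam('w2.png'); print(c['s']['ee_pos'],c['s']['tool_rot']); P=wpts(c)
for nm,z0,z1 in(('empty top',.086,.096),('rim',.0415,.047)):
    m=(P[...,2]>z0)&(P[...,2]<z1)&(P[...,0]>.55)&(P[...,0]<.66)&(P[...,1]>-.06)&(P[...,1]<.15); q=P[m]
    print(nm,len(q),q.min(0),q.max(0),np.median(q,0))
E
```

```text
[ 0.60521147 -0.01991471  0.13898416] [3.28374375e-04 7.15629333e-01 6.98480108e-01 2.97091909e-04]
empty top 4897 [ 0.58309192 -0.04379462  0.08601565] [0.62823148 0.00171242 0.09343945] [ 0.60598661 -0.01929658  0.09103368]
rim 4678 [ 0.57273441 -0.05998824  0.0415047 ] [0.64493443 0.10109373 0.04697952] [0.61074368 0.01705435 0.04466528]
```

View pics/w2.png

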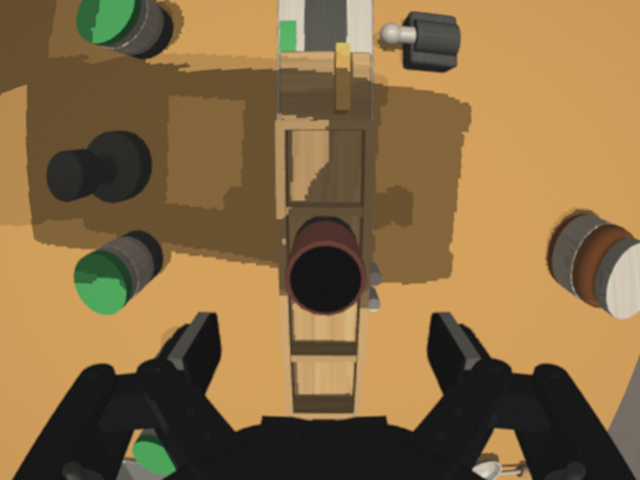

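The empty is at (325,278), centred between the fingers (about 200 and 450). I'll descend, grip and lift.

Emit:
play_rows --delta_pos '[[0, -0.007, -0.2], [0, -0.007, -0.4], [0, -0.007, -0.55], [0, -0.007, -0.607], [0, -0.007, -0.607], [0, -0.007, -0.607], [0, -0.007, -0.607], [0, -0.007, -0.607]]' --rotation '[[0, 0, 0], [0, 0, 0], [0, 0, 0], [0, 0, 0], [0, 0, 0], [0, 0, 0], [0, 0, 0], [0, 0, 0]]' --grip '[1, 1, 1, 1, 1, 0, 0, 0]' --squeeze 60

```text
clock: 6.6
ee_pos: [0.6056, -0.0211, 0.0485]
tool_rot: [0.001, 0.716, 0.698, 0.001]
ft_force: [-0.8, 0.5, 22.8]
finger_gap: 0.525
gripper_force: 57.4
```

Emit:
play_rows --delta_pos '[[0, 0, 0], [0, 0, 0], [0, 0, 0], [0, 0, 0.1], [0, 0, 0.2], [0, 0, 0.35], [0, 0, 0.55], [0, 0, 0.75]]' --rotation '[[0, 0, 0], [0, 0, 0], [0, 0, 0], [0, 0, 0], [0, 0, 0], [0, 0, 0], [0, 0, 0], [0, 0, 0]]' --grip '[0, 0, 0, 0, 0, 0, 0, 0]'

```text
clock: 7.4
ee_pos: [0.6048, -0.021, 0.1622]
tool_rot: [0.0, 0.716, 0.698, 0.0]
ft_force: [0.7, -0.3, -0.7]
finger_gap: 0.524
gripper_force: 61.3
```

```bash
python3 - <<'E'
from h import *
c=wcam(); P=wpts(c); print(c['s']['ft_force'],c['s']['ee_pos']); print(P[270:300:10,325])
np.save('x.npy',P)
m=(abs(P[...,0]-.605)<.03)&(abs(P[...,1]+.02)<.03)
print(np.histogram(P[m][:,2],bins=np.arange(0,.3,.02)))
E
```

```text
[ 0.72147045 -0.33385963 -0.71695737] [ 0.60479396 -0.02096908  0.16220352]
[[0.60571023 0.00163004 0.1637655 ]
 [0.60565602 0.00177172 0.17515178]
 [0.60560244 0.00132286 0.18370147]]
(array([  347,  2912,  1371,     0,     0,     0,   218,  1187,  2301,
        3878, 14041,  3967, 13512,  2213]), array([0.  , 0.02, 0.04, 0.06, 0.08, 0.1 , 0.12, 0.14, 0.16, 0.18, 0.2 ,
       0.22, 0.24, 0.26, 0.28]))
```

Held. Carry it to the tub centre (.424,-.365).

Emit:
play_rows --delta_pos '[[-0.05, -0.05, 0.05], [-0.1, -0.15, 0.1], [-0.15, -0.25, 0.1], [-0.2, -0.36, 0.1], [-0.25, -0.48, 0.1], [-0.3, -0.6, 0.1], [-0.35, -0.7, 0.1], [-0.4, -0.8, 0.1]]' --rotation '[[0, 0, 0], [0, 0, 0], [0, 0, 0], [0, 0, 0], [0, 0, 0], [0, 0, 0], [0, 0, 0], [0, 0, 0]]' --grip '[0, 0, 0, 0, 0, 0, 0, 0]'

```text
clock: 8.25
ee_pos: [0.5436, -0.1424, 0.1743]
tool_rot: [-0.0, 0.716, 0.698, -0.0]
ft_force: [0.6, 0.4, -1.1]
finger_gap: 0.527
gripper_force: 61.3
```

Emit:
play_rows --delta_pos '[[-0.05, -0.12, 0], [-0.1, -0.24, 0], [-0.15, -0.36, 0], [-0.2, -0.48, 0], [-0.25, -0.6, 0], [-0.3, -0.7, 0], [-0.35, -0.8, 0], [-0.4, -0.9, 0]]' --rotation '[[0, 0, 0], [0, 0, 0], [0, 0, 0], [0, 0, 0], [0, 0, 0], [0, 0, 0], [0, 0, 0], [0, 0, 0]]' --grip '[0, 0, 0, 0, 0, 0, 0, 0]'

```text
clock: 9.05
ee_pos: [0.4838, -0.2771, 0.1745]
tool_rot: [-0.0, 0.716, 0.698, -0.0]
ft_force: [1.0, -0.4, -0.9]
finger_gap: 0.526
gripper_force: 61.3
```

Emit:
play_rows --delta_pos '[[-0.1, -0.12, 0], [-0.2, -0.24, 0], [-0.3, -0.36, 0], [-0.4, -0.46, 0], [-0.4, -0.55, 0], [-0.4, -0.59, 0], [-0.4, -0.59, 0], [-0.4, -0.59, 0]]' --rotation '[[0, 0, 0], [0, 0, 0], [0, 0, 0], [0, 0, 0], [0, 0, 0], [0, 0, 0], [0, 0, 0], [0, 0, 0]]' --grip '[0, 0, 0, 0, 0, 0, 0, 0]'

```text
clock: 9.85
ee_pos: [0.4252, -0.3641, 0.1745]
tool_rot: [-0.0, 0.716, 0.699, 0.0]
ft_force: [0.8, 0.1, -1.1]
finger_gap: 0.523
gripper_force: 61.4
```

```bash
python3 - <<'E'
from h import *
c=wcam(); P=wpts(c); print(c['s']['ee_pos'],c['s']['finger_gap'])
m=(P[...,2]>.05)&(P[...,2]<.066)&(P[...,0]>.3)&(P[...,0]<.53)&(P[...,1]>-.5)&(P[...,1]<-.27); q=P[m]
print(np.percentile(q,[1,99],axis=0))
c=cam('top'); P=pts(c)
m=(P[...,2]>.054)&(P[...,2]<.065)&(P[...,0]>.3)&(P[...,0]<.53)&(P[...,1]>-.5)&(P[...,1]<-.27); q=P[m]
print(np.percentile(q,[1,99],axis=0))
for u,v in((436,248),(495,244),(441,308),(500,305)): print(onplane(c,u,v,.06))
E
```

```text
[ 0.42516252 -0.36409123  0.17454675] 0.5232702729410963
[[ 0.34376192 -0.42973756  0.05037177]
 [ 0.50845116 -0.29406983  0.06202555]]
[[ 0.34299746 -0.40867152  0.05414113]
 [ 0.5079177  -0.29202552  0.06428683]]
[ 0.49402522 -0.283561    0.06      ]
[ 0.50560342 -0.43307076  0.06      ]
[ 0.34284812 -0.29242264  0.06      ]
[ 0.35206741 -0.43905171  0.06      ]
```

Centred on the tub (.425,-.362), so I'll lower, release and retreat.

Emit:
play_rows --delta_pos '[[0, 0, -0.15], [0, 0, -0.35], [0, 0, -0.55], [0, 0, -0.7], [0, 0, -0.82], [0, 0, -0.9], [0, 0, -0.92], [0, 0, -0.92]]' --rotation '[[0, 0, 0], [0, 0, 0], [0, 0, 0], [0, 0, 0], [0, 0, 0], [0, 0, 0], [0, 0, 0], [0, 0, 0]]' --grip '[0, 0, 0, 0, 0, 0, 0, 0]'

```text
clock: 10.75
ee_pos: [0.425, -0.3643, 0.0368]
tool_rot: [-0.0, 0.716, 0.699, 0.0]
ft_force: [0.6, 0.3, -0.1]
finger_gap: 0.527
gripper_force: 61.4
```

Emit:
play_rows --delta_pos '[[0, 0, 0], [0, 0, 0], [0, 0, 0], [0, 0, 0], [0, 0, 0.2], [0, 0, 0.4], [0, 0, 0.65], [0, 0, 0.9]]' --rotation '[[0, 0, 0], [0, 0, 0], [0, 0, 0], [0, 0, 0], [0, 0, 0], [0, 0, 0], [0, 0, 0], [0, 0, 0]]' --grip '[1, 1, 1, 1, 1, 1, 1, 1]'

```text
clock: 11.55
ee_pos: [0.4245, -0.3642, 0.1731]
tool_rot: [-0.0, 0.716, 0.698, -0.0]
ft_force: [0.4, -1.1, -0.1]
finger_gap: 1.0
gripper_force: 0.0
```

Emit:
play_rows --delta_pos '[[0.02, 0.1, 0.15], [0.06, 0.25, 0.3], [0.1, 0.4, 0.4], [0.12, 0.55, 0.5], [0.13, 0.7, 0.5], [0.14, 0.85, 0.5], [0.14, 0.95, 0.5], [0.14, 1, 0.5]]' --rotation '[[0, 0, 0], [0, 0, 0], [0, 0, 0], [0, 0, 0], [0, 0, 0], [0, 0, 0], [0, 0, 0], [0, 0, 0]]' --grip '[1, 1, 1, 1, 1, 1, 1, 1]'

```text
clock: 12.35
ee_pos: [0.4457, -0.2134, 0.2469]
tool_rot: [-0.0, 0.715, 0.699, -0.0]
ft_force: [-0.1, -0.3, 0.5]
finger_gap: 1.003
gripper_force: 0.0
```

```bash
cat > g.py <<'E'
from h import *
def lids(c,P=None):
    P=wpts(c) if P is None else P
    h=cv2.cvtColor(c['image'],cv2.COLOR_RGB2HSV); m=cv2.inRange(h,(45,80,30),(85,255,255)); n,l,st,ce=cv2.connectedComponentsWithStats(m)
    for i in range(1,n):
        if st[i,4]>90:
            q=P[l==i]; z=np.median(q[:,2]); q=q[abs(q[:,2]-z)<.006]; r=cv2.minAreaRect((q[:,:2]*1000).astype(np.float32)); print('lid',st[i,4],np.round(ce[i]),np.round(r[0],1),np.round(r[1],1),round(float(z),4))
if __name__=='__main__':
    c=wcam(); print(c['s']['clock'],c['s']['ee_pos'],c['s']['ft_force']); lids(c)
    c=cam('top'); lids(c,pts(c)); 
E
python3 g.py; python3 - <<'E'
from h import *
c=cam('top'); P=pts(c); m=(P[...,2]>.068)&(P[...,2]<.085)&(P[...,0]>.35)&(P[...,0]<.5)&(P[...,1]<-.31)&(P[...,1]>-.42); print('empty in tub',m.sum(),np.median(P[m],0))
E
```

```text
12.35 [ 0.44568696 -0.2134106   0.24686866] [-0.12197936 -0.30753805  0.46892392]
lid 2080 [319.  22.] [446.  -33.7] [43.1 44.4] 0.071
lid 2288 [323.  77.] [448.4 -84.7] [45.9 46.2] 0.071
lid 2079 [323. 216.] [ 445.4 -205.6] [45.6 44.1] 0.071
lid 256 [264. 257.] [467.2 154.7] [44.  41.4] 0.0706
lid 259 [337. 266.] [445.8 -30. ] [42.9 43. ] 0.0708
lid 250 [357. 265.] [447.8 -83. ] [40.8 44.6] 0.0707
empty in tub 120 [ 0.41518134 -0.35961708  0.07515666]
```

The knock has already happened: full1 moved from (.473,-.130) to (.448,-.084). The empty is in the tub. Now pick full0 at (.4455,-.205).

Emit:
play_rows --delta_pos '[[0, 0.02, -0.15], [0, 0.04, -0.3], [0, 0.059, -0.45], [0, 0.059, -0.6], [0, 0.059, -0.75], [0, 0.059, -0.85], [0, 0.059, -0.95], [0, 0.059, -1]]' --rotation '[[0, 0, 0], [0, 0, 0], [0, 0, 0], [0, 0, 0], [0, 0, 0], [0, 0, 0], [0, 0, 0], [0, 0, 0]]' --grip '[1, 1, 1, 1, 1, 1, 1, 1]'

```text
clock: 13.3
ee_pos: [0.4454, -0.2063, 0.0954]
tool_rot: [-0.001, 0.716, 0.698, -0.0]
ft_force: [-0.6, 0.3, -0.2]
finger_gap: 1.001
gripper_force: 0.0
```

Emit:
play_rows --delta_pos '[[0, 0, -0.15], [0, 0, -0.3], [0, 0, -0.4], [0, 0, -0.46], [0, 0, -0.46], [0, 0, -0.46], [0, 0, -0.46], [0, 0, -0.46]]' --rotation '[[0, 0, 0], [0, 0, 0], [0, 0, 0], [0, 0, 0], [0, 0, 0], [0, 0, 0], [0, 0, 0], [0, 0, 0]]' --grip '[1, 1, 1, 1, 1, 0, 0, 0]' --squeeze 70

```text
clock: 14.1
ee_pos: [0.4463, -0.2059, 0.0286]
tool_rot: [0.001, 0.716, 0.698, 0.0]
ft_force: [-6.3, 1.8, 43.1]
finger_gap: 0.523
gripper_force: 64.9
```

Emit:
play_rows --delta_pos '[[0, 0, 0], [0, 0, 0], [0, 0, 0.05], [0, 0, 0.15], [0, 0, 0.3], [0, 0, 0.5], [0, 0, 0.7], [0, 0, 0.8]]' --rotation '[[0, 0, 0], [0, 0, 0], [0, 0, 0], [0, 0, 0], [0, 0, 0], [0, 0, 0], [0, 0, 0], [0, 0, 0]]' --grip '[0, 0, 0, 0, 0, 0, 0, 0]'

```text
clock: 14.9
ee_pos: [0.4466, -0.206, 0.1507]
tool_rot: [0.001, 0.716, 0.699, 0.0]
ft_force: [0.5, -0.1, -1.9]
finger_gap: 0.526
gripper_force: 71.4
```

```bash
python3 g.py
```

```text
14.9 [ 0.44656896 -0.20598921  0.15070105] [ 0.45274225 -0.11744789 -1.93417562]
lid 1128 [315.   9.] [445.8 -48.9] [13.9 41.8] 0.0708
lid 4585 [322.  63.] [448.4 -84.4] [46.5 45.7] 0.071
lid 13445 [324. 363.] [ 446.9 -204.8] [45.1 47.9] 0.1928
lid 257 [264. 257.] [467.4 154.5] [44.  41.9] 0.0709
lid 261 [337. 266.] [445.8 -30. ] [42.8 43. ] 0.0712
lid 242 [357. 265.] [447.8 -83. ] [40.8 43.3] 0.0711
```

Emit:
play_rows --delta_pos '[[0.05, 0.02, 0.05], [0.12, 0.06, 0.05], [0.2, 0.1, 0.05], [0.28, 0.14, 0.05], [0.36, 0.18, 0.05], [0.44, 0.22, 0.05], [0.52, 0.26, 0.05], [0.6, 0.3, 0.05]]' --rotation '[[0, 0, 0], [0, 0, 0], [0, 0, 0], [0, 0, 0], [0, 0, 0], [0, 0, 0], [0, 0, 0], [0, 0, 0]]' --grip '[0, 0, 0, 0, 0, 0, 0, 0]'

```text
clock: 15.8
ee_pos: [0.5369, -0.16, 0.1551]
tool_rot: [-0.0, 0.716, 0.699, -0.0]
ft_force: [-0.8, 0.3, -0.3]
finger_gap: 0.525
gripper_force: 71.6
```

Emit:
play_rows --delta_pos '[[0.1, 0.03, 0], [0.2, 0.06, -0.02], [0.3, 0.1, -0.06], [0.38, 0.14, -0.12], [0.435, 0.164, -0.2], [0.435, 0.164, -0.28], [0.435, 0.164, -0.32], [0.435, 0.164, -0.32]]' --rotation '[[0, 0, 0], [0, 0, 0], [0, 0, 0], [0, 0, 0], [0, 0, 0], [0, 0, 0], [0, 0, 0], [0, 0, 0]]' --grip '[0, 0, 0, 0, 0, 0, 0, 0]'

```text
clock: 16.6
ee_pos: [0.5996, -0.136, 0.1058]
tool_rot: [-0.001, 0.716, 0.698, -0.001]
ft_force: [0.2, 0.3, -1.6]
finger_gap: 0.524
gripper_force: 71.6
```

```bash
cat > rim.py <<'E'
from h import *
import json
c=wcam(); P=wpts(c); print(c['s']['ee_pos'],c['s']['finger_gap'])
t=np.radians(1.6); ex=np.array([np.cos(t),-np.sin(t)]); ey=np.array([np.sin(t),np.cos(t)])
m=(P[...,2]>.0425)&(P[...,2]<.047)&(P[...,0]>.55)&(P[...,0]<.66)&(P[...,1]>-.2)&(P[...,1]<.075)
q=P[m][:,:2]-[.6042,-.0497]; a,b=q@ex*1000,q@ey*1000
print(len(q),'b range',np.percentile(b,[.5,99.5]))
for lo in range(-120,120,20):
    s=a[(b>lo)&(b<lo+20)]; 
    if len(s)>20: print(lo,np.round(np.percentile(s,[2,98]),1),end=' ')
print()
# far end wall of tray (b about +117) and dividers at z~40
m=(P[...,2]>.035)&(P[...,2]<.0475)&(P[...,0]>.55)&(P[...,0]<.66)&(P[...,1]>-.2)&(P[...,1]<.1)
q=P[m][:,:2]-[.6042,-.0497]; a,b=q@ex*1000,q@ey*1000
k=abs(a)<20; h,e=np.histogram(b[k],bins=np.arange(-125,126,2)); print([(int(x),int(n)) for x,n in zip(e,h) if n>8])
E
python3 rim.py; python3 g.py
```

```text
[ 0.59964894 -0.13600869  0.10576173] 0.5237991580054551
6827 b range [-103.78046394   69.13074889]
-120 [-31.2  31.6] -100 [-31.4  31.3] -80 [-31.2  31.6] -60 [-31.1  31.4] -40 [-31.1  31.5] -20 [-30.9  39. ] 0 [-30.8  39.2] 20 [-30.9  31.6] 40 [-30.9  31.6] 60 [-30.8  31.6] 
[(-61, 136), (-59, 226), (-57, 243), (-55, 287), (-3, 226), (-1, 266), (1, 236), (3, 28), (53, 320), (55, 224), (57, 237), (59, 142)]
16.65 [ 0.60018548 -0.13615064  0.10663726] [ 0.42218121  0.44691438 -0.91537813]
lid 4004 [ 58. 116.] [446.3 -32.2] [47.7 46. ] 0.0707
lid 3949 [ 69. 201.] [449.6 -83.8] [46.8 45.7] 0.0707
lid 13443 [324. 363.] [ 600.9 -135.3] [45.3 48.4] 0.1488
```

Emit:
play_rows --delta_pos '[[0.009, 0, -0.05], [0.009, 0, -0.12], [0.009, 0, -0.2], [0.009, 0, -0.27], [0.009, 0, -0.33], [0.009, 0, -0.37], [0.009, 0, -0.38], [0.009, 0, -0.38]]' --rotation '[[0, 0, 0], [0, 0, 0], [0, 0, 0], [0, 0, 0], [0, 0, 0], [0, 0, 0], [0, 0, 0], [0, 0, 0]]' --grip '[0, 0, 0, 0, 0, 0, 0, 0]'

```text
clock: 17.55
ee_pos: [0.6024, -0.136, 0.05]
tool_rot: [-0.0, 0.716, 0.698, -0.0]
ft_force: [-0.4, 0.5, -1.2]
finger_gap: 0.524
gripper_force: 71.6
```

Emit:
play_rows --delta_pos '[[0, 0, 0], [0, 0, 0], [0, 0, 0], [0, 0, 0.1], [0, 0, 0.25], [0, 0, 0.45], [0, 0, 0.65], [0, 0, 0.8]]' --rotation '[[0, 0, 0], [0, 0, 0], [0, 0, 0], [0, 0, 0], [0, 0, 0], [0, 0, 0], [0, 0, 0], [0, 0, 0]]' --grip '[1, 1, 1, 1, 1, 1, 1, 1]'

```text
clock: 18.35
ee_pos: [0.603, -0.1362, 0.1735]
tool_rot: [0.001, 0.716, 0.698, 0.001]
ft_force: [0.1, 0.2, -0.5]
finger_gap: 0.997
gripper_force: 0.0
```

Emit:
play_rows --delta_pos '[[-0.1, 0.03, 0.05], [-0.25, 0.06, 0.1], [-0.4, 0.1, 0.1], [-0.55, 0.15, 0.1], [-0.7, 0.2, 0.1], [-0.82, 0.25, 0.1], [-0.93, 0.3, 0.1], [-1, 0.335, 0.1]]' --rotation '[[0, 0, 0], [0, 0, 0], [0, 0, 0], [0, 0, 0], [0, 0, 0], [0, 0, 0], [0, 0, 0], [0, 0, 0]]' --grip '[1, 1, 1, 1, 1, 1, 1, 1]'

```text
clock: 19.15
ee_pos: [0.4514, -0.0854, 0.1863]
tool_rot: [0.0, 0.716, 0.698, 0.0]
ft_force: [0.7, 0.9, -0.1]
finger_gap: 1.0
gripper_force: 0.0
```

Emit:
play_rows --delta_pos '[[-0.02, 0, -0.1], [-0.02, 0, -0.25], [-0.02, 0, -0.4], [-0.02, 0, -0.52], [-0.02, 0, -0.6], [-0.02, 0, -0.6], [-0.02, 0, -0.6], [-0.02, 0, -0.6]]' --rotation '[[0, 0, 0], [0, 0, 0], [0, 0, 0], [0, 0, 0], [0, 0, 0], [0, 0, 0], [0, 0, 0], [0, 0, 0]]' --grip '[1, 1, 1, 1, 1, 1, 1, 1]'

```text
clock: 19.95
ee_pos: [0.4501, -0.086, 0.0961]
tool_rot: [0.001, 0.716, 0.698, 0.0]
ft_force: [0.2, -0.6, -0.9]
finger_gap: 0.998
gripper_force: 0.0
```

```bash
python3 g.py
```

```text
19.95 [ 0.45008658 -0.08595226  0.09613247] [ 0.15528031 -0.61132491 -0.90019368]
lid 7917 [312. 184.] [445.9 -32. ] [46.1 45.9] 0.071
lid 6522 [321. 286.] [448.4 -83.5] [45.3 46.5] 0.071
lid 2418 [581. 358.] [ 606.  -130.6] [31.9 48.5] 0.091
lid 269 [378. 204.] [ 600.8 -134.7] [42.9 45.3] 0.0908
lid 261 [264. 257.] [467.3 154.9] [43.9 41.1] 0.0705
```

full0 is seated (lid at z .091). Picking full1 now.

Emit:
play_rows --delta_pos '[[-0.01, 0.014, -0.15], [-0.01, 0.014, -0.3], [-0.01, 0.014, -0.4], [-0.01, 0.014, -0.45], [-0.01, 0.014, -0.45], [-0.01, 0.014, -0.45], [-0.01, 0.014, -0.45], [-0.01, 0.014, -0.45]]' --rotation '[[0, 0, 0], [0, 0, 0], [0, 0, 0], [0, 0, 0], [0, 0, 0], [0, 0, 0], [0, 0, 0], [0, 0, 0]]' --grip '[1, 1, 1, 1, 1, 0, 0, 0]' --squeeze 30

```text
clock: 20.85
ee_pos: [0.4485, -0.0838, 0.0284]
tool_rot: [0.001, 0.716, 0.698, 0.0]
ft_force: [-1.7, 0.5, 13.4]
finger_gap: 0.534
gripper_force: 28.9
```

Emit:
play_rows --delta_pos '[[0, 0, 0], [0, 0, 0], [0, 0, 0.05], [0, 0, 0.15], [0, 0, 0.3], [0, 0, 0.5], [0, 0, 0.7], [0, 0, 0.8]]' --rotation '[[0, 0, 0], [0, 0, 0], [0, 0, 0], [0, 0, 0], [0, 0, 0], [0, 0, 0], [0, 0, 0], [0, 0, 0]]' --grip '[0, 0, 0, 0, 0, 0, 0, 0]' --squeeze 60

```text
clock: 21.65
ee_pos: [0.4486, -0.0839, 0.1505]
tool_rot: [0.001, 0.716, 0.698, 0.001]
ft_force: [-0.1, -0.5, -2.2]
finger_gap: 0.52
gripper_force: 61.6
```

Emit:
play_rows --delta_pos '[[0.05, 0, 0.05], [0.15, 0, 0.05], [0.28, 0.01, 0.05], [0.42, 0.02, 0.05], [0.56, 0.02, 0.05], [0.7, 0.03, 0.05], [0.85, 0.03, 0.05], [1, 0.04, 0.05]]' --rotation '[[0, 0, 0], [0, 0, 0], [0, 0, 0], [0, 0, 0], [0, 0, 0], [0, 0, 0], [0, 0, 0], [0, 0, 0]]' --grip '[0, 0, 0, 0, 0, 0, 0, 0]'

```text
clock: 22.45
ee_pos: [0.5989, -0.0776, 0.1547]
tool_rot: [-0.0, 0.716, 0.698, -0.0]
ft_force: [-0.6, -0.0, -1.7]
finger_gap: 0.53
gripper_force: 61.6
```

Emit:
play_rows --delta_pos '[[0.035, 0, 0], [0.035, 0, -0.05], [0.035, 0, -0.1], [0.035, 0, -0.15], [0.035, 0, -0.2], [0.035, 0, -0.2], [0.035, 0, -0.2], [0.035, 0, -0.2]]' --rotation '[[0, 0, 0], [0, 0, 0], [0, 0, 0], [0, 0, 0], [0, 0, 0], [0, 0, 0], [0, 0, 0], [0, 0, 0]]' --grip '[0, 0, 0, 0, 0, 0, 0, 0]'

```text
clock: 23.25
ee_pos: [0.6034, -0.0778, 0.1256]
tool_rot: [0.0, 0.716, 0.698, 0.0]
ft_force: [0.8, 0.1, -1.7]
finger_gap: 0.528
gripper_force: 61.8
```

```bash
python3 g.py; python3 rim.py
```

```text
23.25 [ 0.60335393 -0.07775222  0.12556178] [ 0.82498021  0.06528316 -1.73370938]
lid 3405 [ 80. 206.] [446.7 -31.6] [46.7 45.2] 0.0707
lid 13397 [324. 363.] [603.7 -76.6] [44.7 47.8] 0.1678
lid 223 [264. 256.] [471.  154.7] [36.2 41.3] 0.0711
[ 0.60337919 -0.07774898  0.12561835] 0.5263008175479009
6304 b range [-44.48263122 117.39924541]
-60 [-31.2  31.7] -40 [-31.2  31.3] -20 [-31.   39.2] 0 [-31.   38.4] 20 [-30.8  31.6] 40 [-30.8  31.5] 60 [-31.   31.9] 80 [-31.   31.8] 100 [-30.3  31.4] 
[(-3, 150), (-1, 217), (1, 237), (3, 86), (53, 117), (55, 207), (57, 198), (59, 130), (109, 70), (111, 396), (113, 204), (115, 198), (117, 29), (121, 80)]
```

Emit:
play_rows --delta_pos '[[0, -0.006, -0.07], [0, -0.006, -0.15], [0, -0.006, -0.24], [0, -0.006, -0.33], [0, -0.006, -0.42], [0, -0.006, -0.48], [0, -0.006, -0.505], [0, -0.006, -0.505]]' --rotation '[[0, 0, 0], [0, 0, 0], [0, 0, 0], [0, 0, 0], [0, 0, 0], [0, 0, 0], [0, 0, 0], [0, 0, 0]]' --grip '[0, 0, 0, 0, 0, 0, 0, 0]'

```text
clock: 24.2
ee_pos: [0.603, -0.0785, 0.0492]
tool_rot: [-0.0, 0.716, 0.698, -0.0]
ft_force: [0.6, -0.1, -2.5]
finger_gap: 0.525
gripper_force: 61.9
```

Emit:
play_rows --delta_pos '[[0, 0, 0], [0, 0, 0], [0, 0, 0], [0, 0, 0.1], [0, 0, 0.25], [0, 0, 0.45], [0, 0, 0.65], [0, 0, 0.8]]' --rotation '[[0, 0, 0], [0, 0, 0], [0, 0, 0], [0, 0, 0], [0, 0, 0], [0, 0, 0], [0, 0, 0], [0, 0, 0]]' --grip '[1, 1, 1, 1, 1, 1, 1, 1]'

```text
clock: 25.0
ee_pos: [0.6037, -0.0786, 0.1726]
tool_rot: [0.001, 0.716, 0.698, 0.001]
ft_force: [-0.1, -0.0, 0.4]
finger_gap: 1.002
gripper_force: 0.0
```

Emit:
play_rows --delta_pos '[[-0.1, 0.03, 0.05], [-0.25, 0.06, 0.1], [-0.4, 0.1, 0.1], [-0.55, 0.15, 0.1], [-0.7, 0.2, 0.1], [-0.82, 0.25, 0.1], [-0.93, 0.29, 0.1], [-1, 0.31, 0.1]]' --rotation '[[0, 0, 0], [0, 0, 0], [0, 0, 0], [0, 0, 0], [0, 0, 0], [0, 0, 0], [0, 0, 0], [0, 0, 0]]' --grip '[1, 1, 1, 1, 1, 1, 1, 1]'

```text
clock: 25.8
ee_pos: [0.4508, -0.0315, 0.1845]
tool_rot: [-0.0, 0.716, 0.699, -0.0]
ft_force: [-0.3, -1.4, -0.2]
finger_gap: 0.997
gripper_force: 0.0
```

Emit:
play_rows --delta_pos '[[-0.045, 0, -0.1], [-0.045, 0, -0.25], [-0.045, 0, -0.4], [-0.045, 0, -0.52], [-0.045, 0, -0.6], [-0.045, 0, -0.6], [-0.045, 0, -0.6], [-0.045, 0, -0.6]]' --rotation '[[0, 0, 0], [0, 0, 0], [0, 0, 0], [0, 0, 0], [0, 0, 0], [0, 0, 0], [0, 0, 0], [0, 0, 0]]' --grip '[1, 1, 1, 1, 1, 1, 1, 1]'

```text
clock: 26.6
ee_pos: [0.4468, -0.0321, 0.0952]
tool_rot: [0.0, 0.716, 0.698, 0.0]
ft_force: [-0.6, 0.7, -1.0]
finger_gap: 1.004
gripper_force: 0.0
```

```bash
python3 g.py
```

```text
26.6 [ 0.44675281 -0.03213235  0.09519428] [-0.60763175  0.67923987 -0.95840119]
lid 491 [520.  18.] [582.6 130.8] [30.8 12.3] 0.0118
lid 6543 [322. 290.] [446.  -31.5] [46.2 45.2] 0.071
lid 2806 [586. 357.] [605.5 -75.1] [36.5 48.7] 0.091
lid 266 [356. 204.] [601.8 -76.8] [44.9 43.4] 0.0907
lid 272 [378. 204.] [ 600.3 -134.1] [42.6 45.7] 0.0909
lid 256 [264. 257.] [467.2 154.9] [43.5 41.5] 0.0705
```

Emit:
play_rows --delta_pos '[[-0.005, 0.004, -0.15], [-0.005, 0.004, -0.3], [-0.005, 0.004, -0.4], [-0.005, 0.004, -0.445], [-0.005, 0.004, -0.445], [-0.005, 0.004, -0.445], [-0.005, 0.004, -0.445], [-0.005, 0.004, -0.445]]' --rotation '[[0, 0, 0], [0, 0, 0], [0, 0, 0], [0, 0, 0], [0, 0, 0], [0, 0, 0], [0, 0, 0], [0, 0, 0]]' --grip '[1, 1, 1, 1, 1, 0, 0, 0]' --squeeze 30

```text
clock: 27.5
ee_pos: [0.4461, -0.0315, 0.0284]
tool_rot: [0.0, 0.716, 0.698, 0.0]
ft_force: [-2.5, -0.9, 17.0]
finger_gap: 0.535
gripper_force: 28.2
```

Emit:
play_rows --delta_pos '[[0, 0, 0], [0, 0, 0], [0, 0, 0.05], [0, 0, 0.15], [0, 0, 0.3], [0, 0, 0.5], [0, 0, 0.7], [0, 0, 0.8]]' --rotation '[[0, 0, 0], [0, 0, 0], [0, 0, 0], [0, 0, 0], [0, 0, 0], [0, 0, 0], [0, 0, 0], [0, 0, 0]]' --grip '[0, 0, 0, 0, 0, 0, 0, 0]' --squeeze 60

```text
clock: 28.3
ee_pos: [0.4464, -0.0316, 0.1505]
tool_rot: [0.001, 0.716, 0.698, 0.001]
ft_force: [0.0, -0.2, -3.8]
finger_gap: 0.522
gripper_force: 61.7
```

Emit:
play_rows --delta_pos '[[0.05, 0, 0.05], [0.15, 0, 0.05], [0.28, 0.01, 0.05], [0.42, 0.02, 0.05], [0.56, 0.03, 0.05], [0.7, 0.05, 0.05], [0.85, 0.06, 0.05], [1, 0.067, 0.05]]' --rotation '[[0, 0, 0], [0, 0, 0], [0, 0, 0], [0, 0, 0], [0, 0, 0], [0, 0, 0], [0, 0, 0], [0, 0, 0]]' --grip '[0, 0, 0, 0, 0, 0, 0, 0]'

```text
clock: 29.1
ee_pos: [0.5966, -0.0212, 0.1546]
tool_rot: [-0.0, 0.716, 0.698, -0.0]
ft_force: [0.4, 0.5, -2.1]
finger_gap: 0.528
gripper_force: 61.7
```

Emit:
play_rows --delta_pos '[[0.06, 0, 0], [0.06, 0, -0.05], [0.06, 0, -0.1], [0.06, 0, -0.15], [0.06, 0, -0.2], [0.06, 0, -0.2], [0.06, 0, -0.2], [0.06, 0, -0.2]]' --rotation '[[0, 0, 0], [0, 0, 0], [0, 0, 0], [0, 0, 0], [0, 0, 0], [0, 0, 0], [0, 0, 0], [0, 0, 0]]' --grip '[0, 0, 0, 0, 0, 0, 0, 0]'

```text
clock: 29.9
ee_pos: [0.6048, -0.0214, 0.1256]
tool_rot: [0.0, 0.716, 0.698, 0.0]
ft_force: [0.4, 0.3, -1.1]
finger_gap: 0.528
gripper_force: 61.8
```

```bash
python3 g.py; python3 rim.py
```

```text
29.9 [ 0.60480543 -0.02144753  0.12555255] [ 0.44492014  0.27755414 -1.13315249]
lid 2027 [95. 16.] [465.9 144.5] [25.8 47.9] 0.0707
lid 522 [286.  29.] [582.7 133.7] [24.2 11.5] 0.0116
lid 13396 [324. 363.] [604.  -20.2] [48.2 44.6] 0.1678
[ 0.60491305 -0.02146349  0.1256321 ] 0.5258189630327404
4307 b range [  7.12927231 117.33668064]
0 [-31.1  40. ] 20 [-31.1  31.4] 40 [-31.   31.4] 60 [-31.1  31.5] 80 [-30.7  31.8] 100 [-30.6  31.4] 
[(53, 81), (55, 193), (57, 194), (59, 251), (111, 222), (113, 217), (115, 204), (117, 62), (121, 30)]
```

Emit:
play_rows --delta_pos '[[0, 0, -0.07], [0, 0, -0.15], [0, 0, -0.24], [0, 0, -0.33], [0, 0, -0.42], [0, 0, -0.48], [0, 0, -0.505], [0, 0, -0.505]]' --rotation '[[0, 0, 0], [0, 0, 0], [0, 0, 0], [0, 0, 0], [0, 0, 0], [0, 0, 0], [0, 0, 0], [0, 0, 0]]' --grip '[0, 0, 0, 0, 0, 0, 0, 0]'

```text
clock: 30.85
ee_pos: [0.6045, -0.0214, 0.0492]
tool_rot: [-0.0, 0.716, 0.698, -0.0]
ft_force: [0.4, 0.6, -2.3]
finger_gap: 0.526
gripper_force: 62.1
```

Emit:
play_rows --delta_pos '[[0, 0, 0], [0, 0, 0], [0, 0, 0], [0, 0, 0.1], [0, 0, 0.25], [0, 0, 0.45], [0, 0, 0.65], [0, 0, 0.8]]' --rotation '[[0, 0, 0], [0, 0, 0], [0, 0, 0], [0, 0, 0], [0, 0, 0], [0, 0, 0], [0, 0, 0], [0, 0, 0]]' --grip '[1, 1, 1, 1, 1, 1, 1, 1]'

```text
clock: 31.65
ee_pos: [0.6052, -0.0215, 0.1726]
tool_rot: [0.001, 0.716, 0.698, 0.001]
ft_force: [0.4, -0.4, 0.3]
finger_gap: 1.003
gripper_force: 0.0
```

Emit:
play_rows --delta_pos '[[-0.1, 0.1, 0.05], [-0.25, 0.25, 0.1], [-0.4, 0.4, 0.1], [-0.55, 0.55, 0.1], [-0.7, 0.7, 0.1], [-0.82, 0.82, 0.1], [-0.9, 0.93, 0.1], [-0.92, 1, 0.1]]' --rotation '[[0, 0, 0], [0, 0, 0], [0, 0, 0], [0, 0, 0], [0, 0, 0], [0, 0, 0], [0, 0, 0], [0, 0, 0]]' --grip '[1, 1, 1, 1, 1, 1, 1, 1]'

```text
clock: 32.45
ee_pos: [0.4646, 0.1297, 0.1849]
tool_rot: [-0.0, 0.715, 0.699, -0.0]
ft_force: [0.9, -0.5, 0.2]
finger_gap: 1.003
gripper_force: 0.0
```

Emit:
play_rows --delta_pos '[[0, 0.1, -0.1], [0, 0.173, -0.25], [0, 0.173, -0.4], [0, 0.173, -0.52], [0, 0.173, -0.58], [0, 0.173, -0.58], [0, 0.173, -0.58], [0, 0.173, -0.58]]' --rotation '[[0, 0, 0], [0, 0, 0], [0, 0, 0], [0, 0, 0], [0, 0, 0], [0, 0, 0], [0, 0, 0], [0, 0, 0]]' --grip '[1, 1, 1, 1, 1, 1, 1, 1]'

```text
clock: 33.25
ee_pos: [0.4673, 0.1546, 0.0984]
tool_rot: [0.0, 0.716, 0.698, 0.001]
ft_force: [-0.5, -0.1, -0.5]
finger_gap: 1.0
gripper_force: 0.0
```

```bash
python3 g.py
```

```text
33.25 [0.46731865 0.15458022 0.09835917] [-0.47089919 -0.06321983 -0.54893337]
lid 6385 [325. 287.] [468.  155.3] [46.5 45.5] 0.071
lid 528 [485. 283.] [582.4 131.1] [12.8 30.2] 0.0117
lid 146 [515. 477.] [ 6.061e+02 -3.000e-01] [ 5.7 27. ] 0.0849
lid 264 [333. 203.] [602.8 -21.1] [42.4 43.1] 0.0912
lid 269 [356. 204.] [602.1 -76.8] [44.3 43.3] 0.0907
lid 270 [378. 204.] [ 601.6 -134.6] [43.3 44.8] 0.0905
```

Emit:
play_rows --delta_pos '[[0.004, 0.005, -0.15], [0.004, 0.005, -0.3], [0.004, 0.005, -0.4], [0.004, 0.005, -0.465], [0.004, 0.005, -0.465], [0.004, 0.005, -0.465], [0.004, 0.005, -0.465], [0.004, 0.005, -0.465]]' --rotation '[[0, 0, 0], [0, 0, 0], [0, 0, 0], [0, 0, 0], [0, 0, 0], [0, 0, 0], [0, 0, 0], [0, 0, 0]]' --grip '[1, 1, 1, 1, 1, 0, 0, 0]' --squeeze 30

```text
clock: 34.15
ee_pos: [0.4679, 0.1554, 0.0285]
tool_rot: [0.0, 0.716, 0.698, 0.001]
ft_force: [-0.7, 0.0, 12.2]
finger_gap: 0.53
gripper_force: 29.2
```

Emit:
play_rows --delta_pos '[[0, 0, 0], [0, 0, 0], [0, 0, 0.05], [0, 0, 0.15], [0, 0, 0.3], [0, 0, 0.5], [0, 0, 0.7], [0, 0, 0.8]]' --rotation '[[0, 0, 0], [0, 0, 0], [0, 0, 0], [0, 0, 0], [0, 0, 0], [0, 0, 0], [0, 0, 0], [0, 0, 0]]' --grip '[0, 0, 0, 0, 0, 0, 0, 0]' --squeeze 60

```text
clock: 34.95
ee_pos: [0.4681, 0.1555, 0.1507]
tool_rot: [0.001, 0.716, 0.698, 0.001]
ft_force: [0.5, -0.5, -1.6]
finger_gap: 0.524
gripper_force: 61.5
```

Emit:
play_rows --delta_pos '[[0.05, -0.05, 0.05], [0.15, -0.12, 0.05], [0.28, -0.24, 0.05], [0.42, -0.36, 0.05], [0.56, -0.48, 0.05], [0.7, -0.6, 0.05], [0.85, -0.72, 0.05], [0.924, -0.797, 0.05]]' --rotation '[[0, 0, 0], [0, 0, 0], [0, 0, 0], [0, 0, 0], [0, 0, 0], [0, 0, 0], [0, 0, 0], [0, 0, 0]]' --grip '[0, 0, 0, 0, 0, 0, 0, 0]'

```text
clock: 35.75
ee_pos: [0.6079, 0.0332, 0.1539]
tool_rot: [-0.0, 0.716, 0.698, -0.0]
ft_force: [1.0, 0.4, -0.6]
finger_gap: 0.521
gripper_force: 61.5
```

Emit:
play_rows --delta_pos '[[0, 0, 0], [0, 0, -0.05], [0, 0, -0.1], [0, 0, -0.15], [0, 0, -0.2], [0, 0, -0.2], [0, 0, -0.2], [0, 0, -0.2]]' --rotation '[[0, 0, 0], [0, 0, 0], [0, 0, 0], [0, 0, 0], [0, 0, 0], [0, 0, 0], [0, 0, 0], [0, 0, 0]]' --grip '[0, 0, 0, 0, 0, 0, 0, 0]'

```text
clock: 36.55
ee_pos: [0.606, 0.0358, 0.1255]
tool_rot: [0.0, 0.716, 0.699, 0.0]
ft_force: [-0.1, 0.3, -0.7]
finger_gap: 0.522
gripper_force: 61.5
```

```bash
python3 g.py; python3 rim.py
```

```text
36.55 [0.60603697 0.03582612 0.12549931] [-0.12295854  0.32910667 -0.68089561]
lid 618 [286. 110.] [583.  132.1] [26.9 10.9] 0.0115
lid 13351 [324. 364.] [605.1  36.8] [48.1 45. ] 0.1677
lid 268 [356. 204.] [602.3 -76.9] [44.9 43.8] 0.0908
lid 271 [378. 204.] [ 600.8 -133.7] [44.9 42.7] 0.0905
[0.60612306 0.03577022 0.12561517] 0.5260645091286256
2224 b range [ 65.5526319  117.18919317]
60 [-31.3  31.6] 80 [-31.   31.3] 100 [-30.6  31.3] 
[(111, 191), (113, 197), (115, 261), (117, 168)]
```

Emit:
play_rows --delta_pos '[[0.003, 0, -0.07], [0.003, 0, -0.15], [0.003, 0, -0.24], [0.003, 0, -0.33], [0.003, 0, -0.42], [0.003, 0, -0.48], [0.003, 0, -0.505], [0.003, 0, -0.505]]' --rotation '[[0, 0, 0], [0, 0, 0], [0, 0, 0], [0, 0, 0], [0, 0, 0], [0, 0, 0], [0, 0, 0], [0, 0, 0]]' --grip '[0, 0, 0, 0, 0, 0, 0, 0]'

```text
clock: 37.5
ee_pos: [0.6061, 0.0357, 0.0492]
tool_rot: [-0.0, 0.716, 0.698, -0.0]
ft_force: [0.6, -0.6, -0.8]
finger_gap: 0.526
gripper_force: 61.5
```

Emit:
play_rows --delta_pos '[[0, 0, 0], [0, 0, 0], [0, 0, 0], [0, 0, 0.1], [0, 0, 0.25], [0, 0, 0.45], [0, 0, 0.65], [0, 0, 0.9]]' --rotation '[[0, 0, 0], [0, 0, 0], [0, 0, 0], [0, 0, 0], [0, 0, 0], [0, 0, 0], [0, 0, 0], [0, 0, 0]]' --grip '[1, 1, 1, 1, 1, 1, 1, 1]'

```text
clock: 38.3
ee_pos: [0.6057, 0.0357, 0.1863]
tool_rot: [-0.0, 0.716, 0.698, -0.0]
ft_force: [1.8, -0.1, -0.0]
finger_gap: 1.001
gripper_force: 0.0
```

Emit:
play_rows --delta_pos '[[0, -0.1, 0.2], [0, -0.2, 0.4], [0, -0.3, 0.6], [0, -0.4, 0.8], [0, -0.55, 0.9], [0, -0.7, 1], [0, -0.8, 1], [0, -0.8, 1]]' --rotation '[[0, 0, 0], [0, 0, 0], [0, 0, 0], [0, 0, 0], [0, 0, 0], [0, 0, 0], [0, 0, 0], [0, 0, 0]]' --grip '[1, 1, 1, 1, 1, 1, 1, 1]'

```text
clock: 39.1
ee_pos: [0.6061, -0.0859, 0.335]
tool_rot: [0.0, 0.716, 0.698, 0.0]
ft_force: [-0.4, 0.8, -0.4]
finger_gap: 1.0
gripper_force: 0.0
```

```bash
python3 g.py; cat > st.py <<'E'
from h import *
c=wcam('w_st.png'); P=wpts(c); print(c['s']['clock'],c['s']['ee_pos'])
m=(P[...,2]>.08)&(P[...,2]<.0895)&(P[...,0]>.56)&(P[...,0]<.64); h=cv2.cvtColor(c['image'],cv2.COLOR_RGB2HSV)
m&=~(cv2.inRange(h,(40,60,20),(90,255,255))>0)
n,l,st,ce=cv2.connectedComponentsWithStats(m.astype(np.uint8))
for i in range(1,n):
    if st[i,4]>80: q=P[l==i]; r=cv2.minAreaRect((q[:,:2]*1000).astype(np.float32)); print('post',st[i,4],np.round(r[0],1),np.round(r[1],1))
E
python3 st.py
```

```text
39.1 [ 0.60611422 -0.08586008  0.33495496] [-0.39106709  0.84270601 -0.4272927 ]
lid 145 [300.  29.] [583.  133.3] [22.1 10.1] 0.0115
lid 1557 [321.  96.] [606.9  34.6] [44.8 45. ] 0.091
lid 1592 [320. 150.] [604.4 -21.8] [45.6 45.6] 0.091
lid 1473 [321. 204.] [603.3 -78.3] [44.7 44.8] 0.091
lid 1423 [321. 255.] [ 602.6 -135.8] [46.7 45.1] 0.0909
lid 93 [355. 200.] [614.1 -73.6] [29.8 22.7] 0.0909
lid 191 [380. 203.] [ 606.7 -137.1] [41.8 32.9] 0.0914
39.2 [ 0.60580682 -0.08406498  0.33392077]
post 387 [ 599.8 -192.6] [22.7 23.5]
```

View pics/w_st.png

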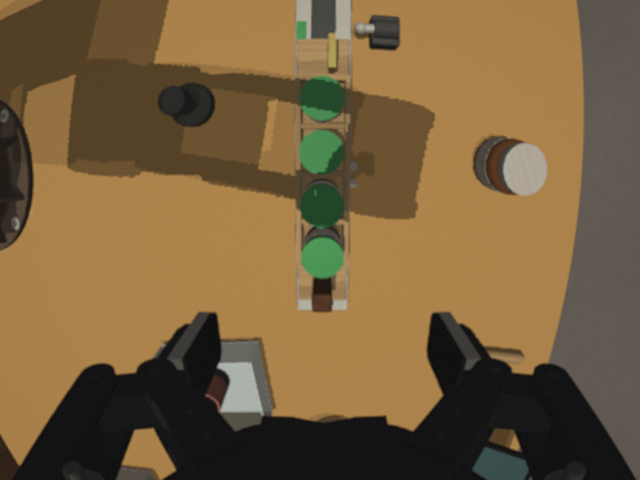

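All four fulls are in their pockets and the empty is in the tub (215,390). Shutting the fingers and going behind the grip post (.600,-.1925).

Emit:
play_rows --delta_pos '[[-0.045, -0.1, -0.1], [-0.045, -0.25, -0.2], [-0.045, -0.4, -0.3], [-0.045, -0.55, -0.4], [-0.045, -0.7, -0.5], [-0.045, -0.82, -0.6], [-0.045, -0.92, -0.7], [-0.045, -0.96, -0.8]]' --rotation '[[0, 0, 0], [0, 0, 0], [0, 0, 0], [0, 0, 0], [0, 0, 0], [0, 0, 0], [0, 0, 0], [0, 0, 0]]' --grip '[0, 0, 0, 0, 0, 0, 0, 0]'

```text
clock: 40.05
ee_pos: [0.5996, -0.2291, 0.2132]
tool_rot: [-0.0, 0.716, 0.698, -0.0]
ft_force: [0.4, 0.4, 0.2]
finger_gap: -0.002
gripper_force: 0.0
```

Emit:
play_rows --delta_pos '[[0, 0, -0.2], [0, 0, -0.4], [0, 0, -0.6], [0, 0, -0.8], [0, 0, -0.95], [0, 0, -1], [0, 0, -1], [0, 0, -1]]' --rotation '[[0, 0, 0], [0, 0, 0], [0, 0, 0], [0, 0, 0], [0, 0, 0], [0, 0, 0], [0, 0, 0], [0, 0, 0]]' --grip '[0, 0, 0, 0, 0, 0, 0, 0]'

```text
clock: 40.85
ee_pos: [0.6002, -0.2283, 0.0653]
tool_rot: [0.0, 0.716, 0.699, 0.0]
ft_force: [0.5, -0.2, -0.1]
finger_gap: 0.002
gripper_force: 0.0
```

Emit:
play_rows --delta_pos '[[0, 0, -0.05], [0, 0, -0.1], [0, 0.03, -0.1], [0, 0.06, -0.1], [0.002, 0.09, -0.1], [0.003, 0.12, -0.1], [0.004, 0.14, -0.1], [0.005, 0.16, -0.1]]' --rotation '[[0, 0, 0], [0, 0, 0], [0, 0, 0], [0, 0, 0], [0, 0, 0], [0, 0, 0], [0, 0, 0], [0, 0, 0]]' --grip '[0, 0, 0, 0, 0, 0, 0, 0]'

```text
clock: 41.65
ee_pos: [0.6003, -0.204, 0.0496]
tool_rot: [0.0, 0.716, 0.699, -0.0]
ft_force: [-1.6, -2.8, 0.9]
finger_gap: 0.003
gripper_force: 1.1
```

Emit:
play_rows --delta_pos '[[0.002, 0.08, 0], [0.005, 0.18, 0], [0.008, 0.3, 0], [0.012, 0.42, 0], [0.015, 0.54, 0], [0.018, 0.66, 0], [0.021, 0.74, 0], [0.022, 0.78, 0]]' --rotation '[[0, 0, 0], [0, 0, 0], [0, 0, 0], [0, 0, 0], [0, 0, 0], [0, 0, 0], [0, 0, 0], [0, 0, 0]]' --grip '[0, 0, 0, 0, 0, 0, 0, 0]'

```text
clock: 42.45
ee_pos: [0.6035, -0.0856, 0.0494]
tool_rot: [-0.0, 0.715, 0.699, -0.0]
ft_force: [-0.8, -3.0, 0.3]
finger_gap: 0.003
gripper_force: 0.9
```

```bash
python3 g.py
```

```text
42.45 [ 0.60345814 -0.08559006  0.0494304 ] [-0.75012079 -3.03950334  0.29420994]
lid 928 [325.   5.] [606.6  30. ] [ 5.5 27.6] 0.0867
lid 22189 [327. 121.] [606.   -5.8] [46.6 46.6] 0.091
lid 171 [261. 198.] [617.5 164.1] [42.6 25.2] 0.0915
lid 258 [282. 201.] [608.5 110. ] [41.4 39.8] 0.0909
lid 230 [304. 202.] [606.3  56.8] [36.7 44.9] 0.0914
```

Emit:
play_rows --delta_pos '[[0.001, 0.05, 0], [0.003, 0.1, 0], [0.004, 0.15, 0], [0.006, 0.2, 0], [0.007, 0.24, 0], [0.008, 0.27, 0], [0.009, 0.3, 0], [0.009, 0.31, 0]]' --rotation '[[0, 0, 0], [0, 0, 0], [0, 0, 0], [0, 0, 0], [0, 0, 0], [0, 0, 0], [0, 0, 0], [0, 0, 0]]' --grip '[0, 0, 0, 0, 0, 0, 0, 0]'

```text
clock: 43.35
ee_pos: [0.6049, -0.04, 0.0495]
tool_rot: [-0.0, 0.716, 0.699, 0.0]
ft_force: [-0.4, 0.7, 0.1]
finger_gap: 0.004
gripper_force: 0.0
```

```bash
python3 g.py
```

```text
43.35 [ 0.60494981 -0.04002918  0.04948213] [-0.42621928  0.71125478  0.08200862]
lid 1022 [324.   6.] [608.   75.6] [ 5.7 28.7] 0.0872
lid 22182 [326. 122.] [607.2  39.4] [46.7 46.4] 0.091
lid 258 [243. 200.] [609.3 212.4] [46.3 42.3] 0.0907
lid 253 [265. 201.] [608.3 154. ] [43.4 43.3] 0.0906
```

Emit:
play_rows --delta_pos '[[0, 0.004, 0], [0, 0.007, 0], [0, 0.01, 0], [0, 0.014, 0], [0, 0.017, 0], [0, 0.02, 0], [0, 0.02, 0], [0, 0.02, 0]]' --rotation '[[0, 0, 0], [0, 0, 0], [0, 0, 0], [0, 0, 0], [0, 0, 0], [0, 0, 0], [0, 0, 0], [0, 0, 0]]' --grip '[0, 0, 0, 0, 0, 0, 0, 0]'

```text
clock: 44.25
ee_pos: [0.6049, -0.0377, 0.0495]
tool_rot: [-0.0, 0.716, 0.698, -0.0]
ft_force: [-0.1, 0.5, 0.4]
finger_gap: -0.0
gripper_force: 0.0
```

```bash
cat > tr.py <<'E'
from h import *
c=wcam('w_tr.png'); P=wpts(c); print(c['s']['clock'],c['s']['ee_pos'],c['s']['ft_force'])
t=np.radians(1.6); ex=np.array([np.cos(t),-np.sin(t)]); ey=np.array([np.sin(t),np.cos(t)])
m=(P[...,2]>.041)&(P[...,2]<.0475); q=P[m][:,:2]-[.6042,-.0497]; a,b=q@ex*1000,q@ey*1000
k=(abs(a)<34)&(b>-60); print('rim b>',np.percentile(b[k],[.5,2,5]), len(b[k]))
h,e=np.histogram(b[(abs(a)<22)&(b>-60)],bins=np.arange(-60,300,1)); print([(int(x),int(n)) for x,n in zip(e,h) if n>20])
E
python3 tr.py
```

```text
44.25 [ 0.60491139 -0.03767187  0.04945942] [-0.06330542  0.52449779  0.40920718]
rim b> [46.5216947  46.93794109 62.03067978] 4744
[(46, 106), (47, 116), (62, 100), (63, 84), (64, 59), (65, 34), (66, 25), (123, 35), (124, 28), (127, 35), (128, 25), (129, 29)]
```

The carrier has snapped to about 180 mm (tray end at 62 mm, with no contact force). I'll retreat and view the lock region.

Emit:
play_rows --delta_pos '[[0, -0.08, 0], [0, -0.15, 0.05], [0, -0.2, 0.2], [0, -0.2, 0.4], [0, -0.2, 0.6], [0, -0.2, 0.8], [0, -0.2, 0.95], [0, -0.2, 1]]' --rotation '[[0, 0, 0], [0, 0, 0], [0, 0, 0], [0, 0, 0], [0, 0, 0], [0, 0, 0], [0, 0, 0], [0, 0, 0]]' --grip '[0, 0, 0, 0, 0, 0, 0, 0]'

```text
clock: 45.1
ee_pos: [0.6061, -0.069, 0.2026]
tool_rot: [0.002, 0.716, 0.698, 0.001]
ft_force: [0.8, 0.5, -0.2]
finger_gap: 0.0
gripper_force: 0.0
```

Emit:
play_rows --delta_pos '[[-0.1, 0.12, 0.1], [-0.2, 0.25, 0.2], [-0.3, 0.4, 0.3], [-0.4, 0.55, 0.4], [-0.5, 0.7, 0.5], [-0.57, 0.85, 0.6], [-0.6, 1, 0.7], [-0.6, 1, 0.7]]' --rotation '[[0, 0, 0], [0, 0, 0], [0, 0, 0], [0, 0, 0], [0, 0, 0], [0, 0, 0], [0, 0, 0], [0, 0, 0]]' --grip '[1, 1, 1, 1, 1, 1, 1, 1]'

```text
clock: 45.9
ee_pos: [0.5151, 0.0838, 0.306]
tool_rot: [0.0, 0.715, 0.699, 0.001]
ft_force: [0.6, -0.4, 0.6]
finger_gap: 0.998
gripper_force: 0.0
```

Emit:
play_rows --delta_pos '[[0, 0.1, 0], [0, 0.2, 0], [0, 0.3, 0], [0, 0.4, 0], [0, 0.45, 0], [0, 0.45, 0], [0, 0.45, 0], [0, 0.45, 0]]' --rotation '[[0, 0, 0], [0, 0, 0], [0, 0, 0], [0, 0, 0], [0, 0, 0], [0, 0, 0], [0, 0, 0], [0, 0, 0]]' --grip '[1, 1, 1, 1, 1, 1, 1, 1]'

```text
clock: 46.7
ee_pos: [0.515, 0.1493, 0.3045]
tool_rot: [0.0, 0.716, 0.698, -0.0]
ft_force: [1.0, 0.9, 0.1]
finger_gap: 1.0
gripper_force: 0.0
```

```bash
cat > lk.py <<'E'
from h import *
import sys
c=wcam(sys.argv[1]); P=wpts(c); print(c['s']['clock'],c['s']['ee_pos'],c['s']['tool_rot'])
h=cv2.cvtColor(c['image'],cv2.COLOR_RGB2HSV)
def rep(nm,m,amin=40):
    n,l,st,ce=cv2.connectedComponentsWithStats(m.astype(np.uint8))
    for i in range(1,n):
        if st[i,4]>amin:
            q=P[l==i]; r=cv2.minAreaRect((q[:,:2]*1000).astype(np.float32)); print(nm,st[i,4],np.round(ce[i]),np.round(r[0],1),np.round(r[1],1),round(r[2],2),'z',np.round(np.percentile(q[:,2],[5,50,95]),4))
reg=lambda x0,x1,y0,y1,z0,z1:(P[...,0]>x0)&(P[...,0]<x1)&(P[...,1]>y0)&(P[...,1]<y1)&(P[...,2]>z0)&(P[...,2]<z1)
rep('lockbar top',reg(.3,.56,.2,.42,.022,.03))
rep('handle',reg(.3,.56,.2,.42,.014,.03)&(cv2.inRange(h,(5,190,90),(18,255,255))>0))
rep('rod',reg(.3,.56,.2,.42,.008,.022)&(h[...,1]<90),20)
rep('bracket/lug tops',reg(.55,.7,.2,.35,.0605,.07),20)
rep('rim',reg(.55,.7,.0,.28,.0425,.047))
np.savez('lk.npz',P=P)
E
python3 lk.py w_lk.png
```

```text
46.7 [0.51499904 0.1493329  0.30449771] [ 7.02847499e-05  7.15708097e-01  6.98399536e-01 -6.09271985e-05]
lockbar top 1319 [250.  80.] [434.3 297.8] [70.5 27.3] 14.75 z [0.0244 0.0265 0.0281]
rod 563 [312.  62.] [507.2 316.1] [80.3 10.3] 14.28 z [0.0151 0.0179 0.0197]
bracket/lug tops 365 [388.  92.] [583.9 272.8] [43.3  9.1] 88.24 z [0.0625 0.0667 0.0683]
bracket/lug tops 337 [426.  96.] [623.8 270.7] [40.7  8.7] 88.07 z [0.0627 0.0668 0.0682]
bracket/lug tops 54 [396. 146.] [592.5 218.2] [33.8  7.4] 76.19 z [0.0609 0.0648 0.0698]
rim 52 [419.  98.] [621.8 268.9] [20.3  4.5] 86.5 z [0.0426 0.0442 0.0466]
rim 1462 [390. 198.] [607.  129.4] [233.9  64.1] 86.89 z [0.0434 0.0449 0.0463]
rim 125 [434. 181.] [639.6 178.8] [25.8  7.6] 88.65 z [0.0434 0.045  0.0463]
rim 112 [467. 223.] [684.2 129. ] [ 9.8 29.1] 88.97 z [0.0426 0.0432 0.0442]
rim 149 [432. 235.] [639.6 115.3] [22.8 15.6] 58.49 z [0.0428 0.0445 0.0459]
rim 86 [426. 287.] [635.7  50.9] [23.8  7.3] 89.27 z [0.0433 0.045  0.0462]
```

View pics/w_lk.png

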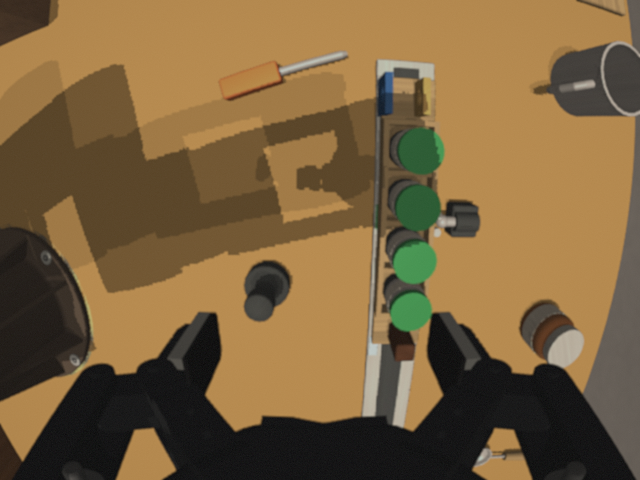

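Wrist view: the bracket (388,92) at (.5839,.2728) and the lug (426,96) at (.6238,.2707) are aligned. The lock bar handle (250,80) is at (.4343,.2978) with the rod direction at 14.1°. Approaching the handle with the closing axis across it.

Emit:
play_rows --delta_pos '[[-0.06, 0.12, 0], [-0.12, 0.25, -0.1], [-0.2, 0.4, -0.2], [-0.3, 0.55, -0.3], [-0.4, 0.7, -0.4], [-0.48, 0.85, -0.5], [-0.538, 0.95, -0.5], [-0.538, 0.99, -0.5]]' --rotation '[[0, 0, -0.12], [0, 0, -0.25], [0, 0, -0.38], [0, 0, -0.5], [0, 0, -0.63], [0, 0, -0.75], [0, 0, -0.88], [0, 0, -1]]' --grip '[1, 1, 1, 1, 1, 1, 1, 1]'

```text
clock: 47.55
ee_pos: [0.4331, 0.2989, 0.2291]
tool_rot: [-0.0, 0.929, 0.37, -0.001]
ft_force: [0.1, -0.2, -0.4]
finger_gap: 1.0
gripper_force: 0.0
```

Emit:
play_rows --delta_pos '[[0, 0, -0.1], [0, 0, -0.2], [0, 0, -0.3], [0, 0, -0.4], [0, 0, -0.5], [0, 0, -0.6], [0, 0, -0.7], [0, 0, -0.7]]' --rotation '[[0, 0, -0.12], [0, 0, -0.25], [0, 0, -0.38], [0, 0, -0.5], [0, 0, -0.6], [0, 0, -0.65], [0, 0, -0.65], [0, 0, -0.65]]' --grip '[1, 1, 1, 1, 1, 1, 1, 1]'

```text
clock: 48.35
ee_pos: [0.4336, 0.2973, 0.1231]
tool_rot: [0.001, 0.992, 0.125, -0.001]
ft_force: [-0.3, -0.2, 0.1]
finger_gap: 1.003
gripper_force: 0.0
```

```bash
python3 lk.py w_lk2.png
```

```text
48.35 [0.4335512  0.29725003 0.12307201] [ 5.77693310e-04  9.92194082e-01  1.24695719e-01 -1.24374672e-03]
lockbar top 3739 [323. 246.] [434.4 298. ] [69.7 26.4] 14.81 z [0.025  0.0265 0.0277]
rod 1679 [322. 138.] [506.9 316.7] [79.8  9.9] 15.04 z [0.0155 0.0179 0.0195]
bracket/lug tops 541 [511.  38.] [600.2 223.1] [45.1 18.1] 48.89 z [0.0613 0.0654 0.0696]
bracket/lug tops 1291 [433.  30.] [583.8 273.1] [44.7  9.4] 88.12 z [0.062  0.0666 0.068 ]
rim 2380 [537.  81.] [600.7 162.9] [169.1  45.3] 87.85 z [0.0432 0.0448 0.0461]
rim 124 [617.  10.] [680.4 128.7] [23.6 10.6] 3.69 z [0.0426 0.0432 0.0442]
rim 178 [497.  46.] [599.3 224.1] [41.1 14.2] 48.24 z [0.043  0.0449 0.0467]
rim 237 [429.  43.] [582.2 265.5] [28.6  6.7] 88.23 z [0.0427 0.0443 0.0465]
rim 110 [618. 119.] [590.7 111.1] [26.7  6.3] 54.52 z [0.0429 0.0449 0.0468]
```

View pics/w_lk2.png

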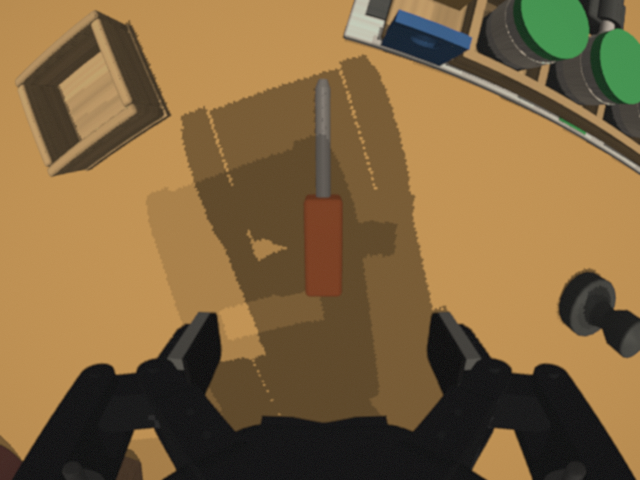

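The handle (323,246) is centred under the tool and the rod points up in the image. Grip and lift.

Emit:
play_rows --delta_pos '[[0.005, 0.005, -0.2], [0.005, 0.005, -0.4], [0.005, 0.005, -0.6], [0.005, 0.005, -0.72], [0.005, 0.005, -0.77], [0.005, 0.005, -0.79], [0.005, 0.005, -0.79], [0.005, 0.005, -0.79]]' --rotation '[[0, 0, 0], [0, 0, 0], [0, 0, 0], [0, 0, 0], [0, 0, 0], [0, 0, 0], [0, 0, 0], [0, 0, 0]]' --grip '[1, 1, 1, 1, 1, 1, 1, 1]'

```text
clock: 49.2
ee_pos: [0.4357, 0.2993, 0.007]
tool_rot: [-0.0, 0.992, 0.125, 0.001]
ft_force: [0.4, -0.3, 0.1]
finger_gap: 1.0
gripper_force: 0.0
```

Emit:
play_rows --delta_pos '[[0, 0, 0], [0, 0, 0], [0, 0, 0], [0, 0, 0], [0, 0, 0], [0, 0, 0], [0, 0, 0], [0, 0, 0]]' --rotation '[[0, 0, 0], [0, 0, 0], [0, 0, 0], [0, 0, 0], [0, 0, 0], [0, 0, 0], [0, 0, 0], [0, 0, 0]]' --grip '[0, 0, 0, 0, 0, 0, 0, 0]' --squeeze 30

```text
clock: 50.0
ee_pos: [0.4351, 0.299, 0.0063]
tool_rot: [-0.0, 0.992, 0.125, 0.0]
ft_force: [-0.4, -0.9, 6.4]
finger_gap: 0.304
gripper_force: 29.8
```

Emit:
play_rows --delta_pos '[[0, 0, 0], [0, 0, 0], [0, 0, 0], [0, 0, 0.05], [0, 0, 0.15], [0, 0, 0.3], [0, 0, 0.45], [0, 0, 0.5]]' --rotation '[[0, 0, 0], [0, 0, 0], [0, 0, 0], [0, 0, 0], [0, 0, 0], [0, 0, 0], [0, 0, 0], [0, 0, 0]]' --grip '[0, 0, 0, 0, 0, 0, 0, 0]' --squeeze 80

```text
clock: 50.8
ee_pos: [0.4359, 0.2995, 0.0831]
tool_rot: [-0.001, 0.992, 0.125, 0.001]
ft_force: [-0.1, 0.1, -1.5]
finger_gap: 0.284
gripper_force: 78.9
```

```bash
cat > bar.py <<'E'
from h import *
c=wcam('w_bar.png'); P=wpts(c); s=c['s']; print(s['clock'],s['ee_pos'],s['ft_force'],s['finger_gap'])
Rm=R.from_quat(np.r_[s['tool_rot'][1:],s['tool_rot'][0]]).as_matrix()
Q=(P-s['ee_pos'])@Rm   # tool coords
for nm,x0,x1 in(('handle',-.03,.03),('rod',.05,.105),('rodA',.045,.06),('rodB',.09,.105)):
    m=(Q[...,0]>x0)&(Q[...,0]<x1)&(abs(Q[...,1])<.016)&(Q[...,2]<.012)&(Q[...,2]>-.04)
    q=Q[m]; 
    if len(q)>10: print(nm,len(q),'y',np.round(np.percentile(q[:,1],[2,50,98])*1000,1),'z',np.round(np.percentile(q[:,2],[2,10,50])*1000,1))
m=(Q[...,0]>.04)&(Q[...,0]<.14)&(abs(Q[...,1])<.016)&(Q[...,2]<.012)&(Q[...,2]>-.03); q=Q[m]
print('tip x',np.percentile(q[:,0],[98,99.5,100]),'world yaw of tool x',np.degrees(np.arctan2(Rm[1,0],Rm[0,0])))
m=(P[...,2]>.0625)&(P[...,2]<.07)&(P[...,0]>.57)&(P[...,0]<.597)&(P[...,1]>.24)&(P[...,1]<.3)
print('bracket',m.sum(),P[m].min(0) if m.any() else '',P[m].max(0) if m.any() else '',cv2.minAreaRect((P[m][:,:2]*1000).astype(np.float32)) if m.any() else '')
E
python3 bar.py
```

```text
50.8 [0.43585403 0.29948743 0.08307259] [-0.13045413  0.11886754 -1.49729864] 0.2842998605062883
handle 10623 y [-14.5   0.1  14.5] z [-38.6 -32.3 -20.3]
rod 4194 y [-4.6  0.1  4.9] z [-13.3 -12.7 -11.5]
rodA 1107 y [-4.7  0.1  4.8] z [-13.3 -12.6 -11.5]
rodB 1123 y [-4.5  0.1  5.1] z [-13.4 -12.7 -11.5]
tip x [0.11122935 0.11289926 0.11399508] world yaw of tool x 14.360804668403635
bracket 1526 [0.57825672 0.2506519  0.06251338] [0.58867866 0.29560357 0.06900545] ((583.6621704101562, 273.0888671875), (44.81016540527344, 9.551109313964844), 87.50067901611328)
```

The bar is held straight, with the axis about 7.5 mm above the TCP. Aligning it with the eyes.

Emit:
play_rows --delta_pos '[[0.01, -0.03, 0], [0.03, -0.08, 0], [0.05, -0.12, 0], [0.06, -0.153, -0.02], [0.064, -0.153, -0.1], [0.064, -0.153, -0.2], [0.064, -0.153, -0.267], [0.064, -0.153, -0.267]]' --rotation '[[0, 0, -0.08], [0, 0, -0.16], [0, 0, -0.24], [0, 0, -0.32], [0, 0, -0.356], [0, 0, -0.356], [0, 0, -0.356], [0, 0, -0.356]]' --grip '[0, 0, 0, 0, 0, 0, 0, 0]'

```text
clock: 51.65
ee_pos: [0.4434, 0.2756, 0.039]
tool_rot: [0.001, 1.0, -0.014, -0.001]
ft_force: [-0.1, 1.3, -0.6]
finger_gap: 0.282
gripper_force: 78.7
```

```bash
python3 bar.py; python3 - <<'E'
from h import *
c=wcam(); P=wpts(c)
m=(P[...,2]>.0625)&(P[...,2]<.07)&(P[...,0]>.6)&(P[...,0]<.64)&(P[...,1]>.24)&(P[...,1]<.3)
print('lug',m.sum(),cv2.minAreaRect((P[m][:,:2]*1000).astype(np.float32)) if m.any() else '')
m=(P[...,2]>.04)&(P[...,2]<.065)&(P[...,0]>.5)&(P[...,0]<.565)&(P[...,1]>.25)&(P[...,1]<.3); q=P[m]
print('rod world',len(q),np.percentile(q,[2,50,98],axis=0))
m=(P[...,2]>.03)&(P[...,2]<.062)&(P[...,0]>.572)&(P[...,0]<.59)&(P[...,1]>.25)&(P[...,1]<.3); print('face',np.median(P[m],0))
E
```

```text
51.65 [0.44343409 0.27558181 0.03901171] [-0.10009384  1.27294525 -0.61258776] 0.2821042536869046
handle 10615 y [-14.5   0.1  14.5] z [-38.6 -32.3 -20.3]
rod 4194 y [-4.5  0.1  5.1] z [-13.3 -12.7 -11.5]
rodA 1106 y [-4.6  0.1  4.9] z [-13.2 -12.6 -11.5]
rodB 1131 y [-4.5  0.1  5.1] z [-13.4 -12.7 -11.5]
tip x [0.11131607 0.11314105 0.13611702] world yaw of tool x -1.6243442204158465
bracket 0   
lug 0 
rod world 4238 [[0.50121609 0.26831445 0.04785745]
 [0.52757015 0.27316078 0.0511406 ]
 [0.55544227 0.27815161 0.0530078 ]]
face [nan nan nan]
  return _methods._mean(a, axis=axis, dtype=dtype,
  ret = um.true_divide(
```

View pics/w_bar.png

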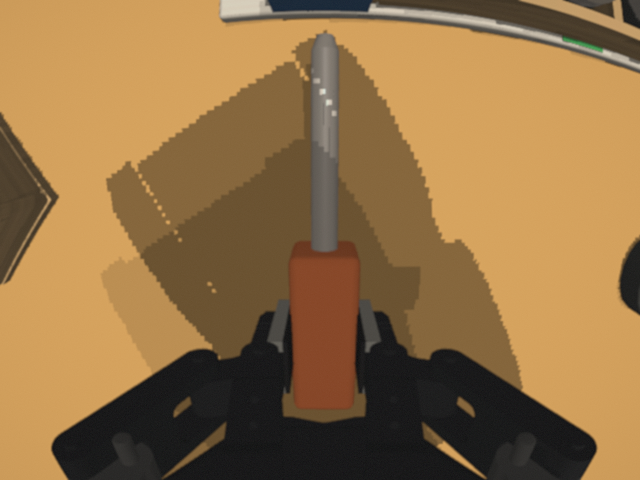

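The rod (325,35 to 325,245) is straight and level, pointing at the bracket edge (320,5). I'll settle, trim y and z, then push in stages.

Emit:
play_rows --delta_pos '[[0.05, 0.002, 0], [0.05, 0.002, 0], [0.05, 0.002, 0], [0.05, 0.002, 0], [0.05, 0.002, 0], [0.05, 0.002, 0], [0.05, 0.002, 0], [0.05, 0.002, 0]]' --rotation '[[0, 0, 0], [0, 0, 0], [0, 0, 0], [0, 0, 0], [0, 0, 0], [0, 0, 0], [0, 0, 0], [0, 0, 0]]' --grip '[0, 0, 0, 0, 0, 0, 0, 0]'

```text
clock: 52.55
ee_pos: [0.4521, 0.2763, 0.041]
tool_rot: [0.0, 1.0, -0.014, -0.0]
ft_force: [0.3, 0.2, -1.6]
finger_gap: 0.286
gripper_force: 78.8
```

```bash
python3 - <<'E'
from h import *
s=sensors.observe(); print(s['ee_pos'],s['tool_rot'],s['qvel'])
from h import *
c=wcam(); P=wpts(c)
m=(P[...,2]>.04)&(P[...,2]<.065)&(P[...,0]>.5)&(P[...,0]<.56)&(P[...,1]>.25)&(P[...,1]<.3); q=P[m]
for x in(.505,.53,.555):
    k=q[abs(q[:,0]-x)<.004]; print(x,(k[:,1].max()+k[:,1].min())/2,np.percentile(k[:,2],[95,99]))
for n in('scene','top'):
    c=cam(n); P=pts(c)
    m=(P[...,2]>.0625)&(P[...,2]<.07)&(P[...,0]>.57)&(P[...,0]<.6)&(P[...,1]>.24)&(P[...,1]<.31); print(n,'bracket',m.sum(),cv2.minAreaRect((P[m][:,:2]*1000).astype(np.float32)))
    m=(P[...,2]>.035)&(P[...,2]<.065)&(P[...,0]>.5)&(P[...,0]<.57)&(P[...,1]>.24)&(P[...,1]<.31); print(n,'rod',m.sum(),np.median(P[m],0) if m.any() else '')
E
```

```text
[0.45207984 0.27630349 0.04095276] [ 1.39896615e-05  9.99895267e-01 -1.44725378e-02 -1.91632115e-05] [-0.00103932  0.00203732 -0.0024213   0.00125397 -0.00143134 -0.00024873]
0.505 0.27466942134420225 [0.05389129 0.05430267]
0.53 0.2737647705554473 [0.05388178 0.05432685]
0.555 0.27298976064581426 [0.05392    0.05459414]
scene bracket 71 ((585.2012329101562, 273.1877746582031), (43.98520278930664, 11.617405891418457), 88.49110412597656)
scene rod 97 [0.53646344 0.27355185 0.05189856]
top bracket 54 ((583.7964477539062, 274.24102783203125), (43.940834045410156, 8.741721153259277), 88.87360382080078)
top rod 96 [0.53240082 0.27420937 0.05208113]
```

Emit:
play_rows --delta_pos '[[0, 0.007, 0.01], [0, 0.007, 0.01], [0.03, 0.006, 0.01], [0.06, 0.005, 0.01], [0.09, 0.004, 0.01], [0.12, 0.003, 0.01], [0.14, 0.003, 0.01], [0.14, 0.003, 0.01]]' --rotation '[[0, 0, 0], [0, 0, 0], [0, 0, 0], [0, 0, 0], [0, 0, 0], [0, 0, 0], [0, 0, 0], [0, 0, 0]]' --grip '[0, 0, 0, 0, 0, 0, 0, 0]'

```text
clock: 53.5
ee_pos: [0.4737, 0.2768, 0.0424]
tool_rot: [-0.0, 1.0, -0.015, 0.0]
ft_force: [0.8, -0.0, -0.7]
finger_gap: 0.286
gripper_force: 78.8
```

Emit:
play_rows --delta_pos '[[0.02, -0.001, 0], [0.04, -0.001, 0], [0.06, -0.002, 0], [0.08, -0.002, 0], [0.1, -0.003, 0], [0.12, -0.003, 0], [0.13, -0.004, 0], [0.13, -0.004, 0]]' --rotation '[[0, 0, 0], [0, 0, 0], [0, 0, 0], [0, 0, 0], [0, 0, 0], [0, 0, 0], [0, 0, 0], [0, 0, 0]]' --grip '[0, 0, 0, 0, 0, 0, 0, 0]'

```text
clock: 54.3
ee_pos: [0.4929, 0.2762, 0.0424]
tool_rot: [-0.0, 1.0, -0.015, 0.0]
ft_force: [0.5, 0.9, -1.3]
finger_gap: 0.285
gripper_force: 78.8
```

Emit:
play_rows --delta_pos '[[0.03, -0.001, 0], [0.06, -0.002, 0], [0.09, -0.003, 0], [0.12, -0.003, 0], [0.15, -0.004, 0], [0.18, -0.005, 0], [0.2, -0.006, 0], [0.2, -0.006, 0]]' --rotation '[[0, 0, 0], [0, 0, 0], [0, 0, 0], [0, 0, 0], [0, 0, 0], [0, 0, 0], [0, 0, 0], [0, 0, 0]]' --grip '[0, 0, 0, 0, 0, 0, 0, 0]'

```text
clock: 55.1
ee_pos: [0.5231, 0.2752, 0.0424]
tool_rot: [-0.0, 1.0, -0.015, 0.0]
ft_force: [-0.1, 0.1, -1.5]
finger_gap: 0.284
gripper_force: 78.8
```

Emit:
play_rows --delta_pos '[[0.03, -0.001, 0], [0.06, -0.002, 0], [0.09, -0.003, 0], [0.11, -0.003, 0], [0.12, -0.003, 0], [0.13, -0.003, 0], [0.135, -0.004, 0], [0.135, -0.004, 0]]' --rotation '[[0, 0, 0], [0, 0, 0], [0, 0, 0], [0, 0, 0], [0, 0, 0], [0, 0, 0], [0, 0, 0], [0, 0, 0]]' --grip '[0, 0, 0, 0, 0, 0, 0, 0]'

```text
clock: 55.9
ee_pos: [0.5429, 0.2747, 0.0424]
tool_rot: [-0.0, 1.0, -0.015, -0.0]
ft_force: [0.5, -0.1, -1.4]
finger_gap: 0.283
gripper_force: 78.8
```

Creep on until the handle touches the bracket.

Emit:
play_rows --delta_pos '[[0.005, 0, 0], [0.01, 0, 0], [0.013, 0, 0], [0.016, 0, 0], [0.02, 0, 0], [0.02, 0, 0], [0.02, 0, 0], [0.02, 0, 0]]' --rotation '[[0, 0, 0], [0, 0, 0], [0, 0, 0], [0, 0, 0], [0, 0, 0], [0, 0, 0], [0, 0, 0], [0, 0, 0]]' --grip '[0, 0, 0, 0, 0, 0, 0, 0]'

```text
clock: 56.7
ee_pos: [0.5459, 0.2747, 0.0424]
tool_rot: [-0.0, 1.0, -0.015, -0.0]
ft_force: [-0.1, -0.7, -1.6]
finger_gap: 0.285
gripper_force: 78.8
```

Emit:
play_rows --delta_pos '[[0.003, 0, 0], [0.006, 0, 0], [0.009, 0, 0], [0.012, 0, 0], [0.012, 0, 0], [0.012, 0, 0], [0.012, 0, 0], [0.012, 0, 0]]' --rotation '[[0, 0, 0], [0, 0, 0], [0, 0, 0], [0, 0, 0], [0, 0, 0], [0, 0, 0], [0, 0, 0], [0, 0, 0]]' --grip '[0, 0, 0, 0, 0, 0, 0, 0]'

```text
clock: 57.5
ee_pos: [0.546, 0.2745, 0.0422]
tool_rot: [0.0, 1.0, -0.014, -0.001]
ft_force: [-8.9, 2.2, 3.4]
finger_gap: 0.284
gripper_force: 79.4
```

It's against the bracket (-9 N). Release, retreat straight up and inspect.

Emit:
play_rows --delta_pos '[[0.005, 0, 0], [0.005, 0, 0], [0.005, 0, 0], [0.005, 0, 0], [0.005, 0, 0], [0.005, 0, 0], [0.005, 0, 0], [0.005, 0, 0]]' --rotation '[[0, 0, 0], [0, 0, 0], [0, 0, 0], [0, 0, 0], [0, 0, 0], [0, 0, 0], [0, 0, 0], [0, 0, 0]]' --grip '[0.4, 0.5, 0.6, 0.7, 0.8, 0.9, 1, 1]'

```text
clock: 58.3
ee_pos: [0.5484, 0.2747, 0.0425]
tool_rot: [0.0, 1.0, -0.015, -0.0]
ft_force: [0.4, 0.3, 0.5]
finger_gap: 1.001
gripper_force: 0.0
```

Emit:
play_rows --delta_pos '[[-0.02, 0, 0.05], [-0.05, 0, 0.15], [-0.1, 0, 0.3], [-0.2, 0, 0.5], [-0.3, 0, 0.7], [-0.4, 0, 0.9], [-0.5, 0, 1], [-0.5, 0, 1]]' --rotation '[[0, 0, 0], [0, 0, 0], [0, 0, 0], [0, 0, 0], [0, 0, 0], [0, 0, 0], [0, 0, 0], [0, 0, 0]]' --grip '[1, 1, 1, 1, 1, 1, 1, 1]'

```text
clock: 59.1
ee_pos: [0.4727, 0.2752, 0.1958]
tool_rot: [-0.001, 1.0, -0.014, 0.002]
ft_force: [0.8, 0.1, -0.2]
finger_gap: 0.996
gripper_force: 0.0
```

Emit:
play_rows --delta_pos '[[-0.1, -0.1, 0.1], [-0.2, -0.2, 0.2], [-0.3, -0.3, 0.4], [-0.4, -0.4, 0.6], [-0.4, -0.4, 0.8], [-0.4, -0.4, 0.9], [-0.4, -0.4, 0.9], [-0.4, -0.4, 0.9]]' --rotation '[[0, 0, 0], [0, 0, 0], [0, 0, 0], [0, 0, 0], [0, 0, 0], [0, 0, 0], [0, 0, 0], [0, 0, 0]]' --grip '[1, 1, 1, 1, 1, 1, 1, 1]'

```text
clock: 59.9
ee_pos: [0.4134, 0.2146, 0.3271]
tool_rot: [0.0, 1.0, -0.015, 0.0]
ft_force: [0.1, -0.3, 0.1]
finger_gap: 0.996
gripper_force: 0.0
```

```bash
python3 lk.py w_end.png; python3 - <<'E'
from h import *
c=cam('scene'); b=c['image'][150:350,160:520]; cv2.imwrite('pics/send.png',cv2.resize(b,None,fx=2.2,fy=2.2,interpolation=2)[:,:,::-1])
c=wcam(); P=wpts(c); m=(P[...,2]>.05)&(P[...,2]<.07)&(P[...,0]>.5)&(P[...,0]<.578)&(P[...,1]>.24)&(P[...,1]<.31); q=P[m]
print('handle',len(q),cv2.minAreaRect((q[:,:2]*1000).astype(np.float32)),[np.median(q[abs(q[:,0]-x)<.004,2]) for x in(.52,.545,.57)])
E
```

```text
59.9 [0.41340811 0.21456343 0.32706018] [ 9.69799936e-06  9.99894636e-01 -1.45160917e-02  2.85183505e-06]
bracket/lug tops 34 [267.   4.] [646.8 269.1] [ 6.8 14.6] 89.74 z [0.0606 0.0613 0.0625]
bracket/lug tops 298 [267.  23.] [623.6 270.5] [40.5  9.1] 88.87 z [0.0624 0.0666 0.0684]
bracket/lug tops 62 [320.  48.] [590.4 213.7] [26.8  5.1] 88.65 z [0.0613 0.0657 0.07  ]
bracket/lug tops 341 [265.  57.] [583.8 273.3] [44.4  9.1] 88.69 z [0.0619 0.0667 0.0681]
rim 105 [402.  14.] [639.3 117.4] [18.3 15.3] 53.14 z [0.0429 0.0447 0.0463]
rim 1328 [374.  55.] [608.9 129. ] [235.5  62.6] 88.25 z [0.0435 0.0449 0.0464]
rim 85 [347.  12.] [639.6 180.8] [21.6  6.4] 88.33 z [0.0432 0.0446 0.0461]
rim 67 [454.  21.] [635.6  53.7] [19.1  6.6] 88.2 z [0.0434 0.0449 0.0463]
handle 1431 ((542.3897705078125, 275.3379821777344), (27.263790130615234, 68.85138702392578), 86.93879699707031) [np.float64(0.054122190967544004), np.float64(0.05688799858164306), np.float64(0.05966891618194886)]
```

View pics/send.png

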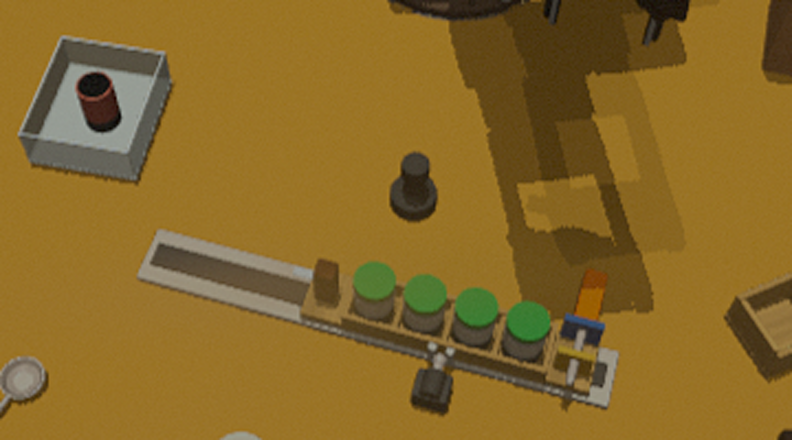

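View pics/w_end.png

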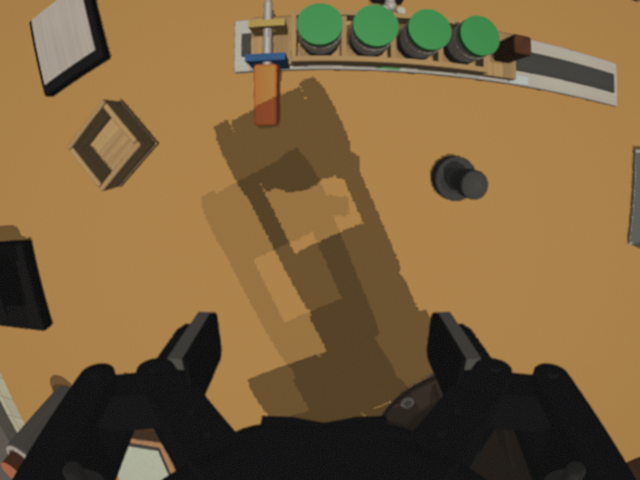

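The rod is through both plates and all fulls are seated, with the carrier at the station. The handle droops slightly, so I'll measure its gap to the bracket.

```bash
python3 - <<'E'
from h import *
c=wcam(); P=wpts(c); h=cv2.cvtColor(c['image'],cv2.COLOR_RGB2HSV)
r=(P[...,0]>.49)&(P[...,0]<.6)&(P[...,1]>.25)&(P[...,1]<.3)&(P[...,2]>.045)
o=(cv2.inRange(h,(3,150,60),(18,255,255))>0)&r; b=(cv2.inRange(h,(100,100,20),(130,255,255))>0)&r
print(o.sum(),np.percentile(P[o][:,0],[0,1,50,99,100]),'bracket',b.sum(),np.percentile(P[b][:,0],[0,1,5,50,100]))
v,u=np.nonzero(o); vb,ub=np.nonzero(b); print('rows orange',v.min(),v.max(),'cols',u.min(),u.max(),'blue rows',vb.min(),vb.max())
s=sensors.observe(); print(s['clock'])
E
```

```text
1470 [0.5074298  0.50848437 0.54252549 0.57562733 0.57696937] bracket 334 [0.57901344 0.57920138 0.57950505 0.58205762 0.58847743]
rows orange 63 124 cols 253 278 blue rows 52 63
60.1
```

```bash
python3 -c "
from plant import ticket
print(ticket.sign_off())"
```

```text
the job is handed in; nothing more can be done
None
```

I handed in the job at about 60 s: the one empty is in the tub, all four full canisters are in their pockets, the carrier is snapped into the station detent, and the lock bar is through both eyes with its handle against the bracket, drooping about 6°.

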